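# Put the probe amplifier away in the instrument case with the folding lid stay

## Task

Put the aluminium probe amplifier away in the grey instrument case: lift the lid by its handle until the folding stay locks and holds it up, then set the amplifier down flat, right way up, in the empty right-hand bay. Then pull the stay's joint out of lock by its pin and lower the lid by its handle until it is fully shut. Never strain the stay, do not drop the amplifier into the case, do not let the lid fall or slam, and leave the other things on the table and in the case where they are.

Things in the scene. Friction and masses are not known exactly. Their poses are not given: they have to be found in the camera images.
- case: Grey open-topped instrument case, fixed to the table, 220 (x) x 280 (y) x 85 mm high, walls and floor 6 mm. Origin: centre of its underside; its x axis points away from the robot (towards the lid hinge), y to its left. A 45 mm high partition along x at y = 0 splits it in two bays; the right-hand bay (y from -134 to -2 mm, x from -104 to 104 mm) is empty, the left-hand one holds small things. The folding stay is on the outside of its left (+y) wall.
- lid (a joint): Lid angle in rad: 0 shut, grows as it opens (handle goes up and away from the robot). The stay locks it at about 1.38 rad, but the stay is adjustable and the true angle may lie up to 0.1 either side: it has to be felt. Stiff hinge (about 0.45 N m of friction; lid about 0.6 kg): let go of above about 1.05 rad the lid stays, lower down it may fall. Closing faster than 1.2 rad/s counts as falling.
- lid_hinge (a point): Point on the lid's hinge axis (which runs along the case's y), at mid width, level with the case's rim (85 mm up), 110 mm behind the case's centre.
- handle (a point): Middle of the lid's handle: a 10 mm thick steel bar along the case's y, 90 mm clear between its two arms, standing 42 mm out from the lid's front edge in the lid's plane (262 mm from the hinge axis, 4 mm above the line of the lid's underside when shut). Its x axis points from handle to hinge. The lid is 8 mm thick.
- stay_knee (a joint): Middle joint of the folding stay, rad: about 0 folded (lid shut), 2.87 with its two bars in line, 3.07 at its stop = locked (past the straight line towards the hinge). A light spring pushes it to the stop. Broken open by drawing the pin towards the front and up, square to the bars, with about 2 to 10 N; below about 2.2 it stays broken when let go of, above that it may snap back to lock.
- knee_pin (a point): Middle of the pin on the stay's knee; dark steel, 10 mm thick, along the case's y, sticking 32 mm out to the left of the bars, with a 18 mm disc at its outer end; this point is 15 mm from the bars and 171 mm to the left of the case's centre line. It moves on a circle of 93 mm radius about the foot; locked, it is up and behind the foot (about 60 mm behind and 71 mm above it) with the lid about 50 mm farther back.
- stay_foot (a point): Axis of the stay's lower pivot on the case's left wall, at the same y as knee_pin (the pivot itself is 22 mm nearer the case). The other end of the stay is on the lid's edge, 130 mm from the hinge. Both bars are 92.7 mm between pivots.
- stay_anchor (a joint): Give of the stay's sprung lower pivot, m, along the locked stay's line: positive when the stay is pulled (lid pushed on past the lock), negative when it is pressed (lid pushed down against the lock). 15 N per mm; 1 mm answers to about 5.5 N at the handle. More than 2.5 mm either way is straining it.
- amp: Probe amplifier: plain die-cast aluminium box, 90 (x) x 45 (y) x 34 mm high, 0.25 kg, with two 12 mm long connectors on its +x end and a 6 mm stub on the other. Origin: centre of its underside. It lies on the table to the right of the case.
- adapter: Black adapter, 70 x 42 x 28 mm, loose in the left-hand bay. Leave it alone.
- fuse_box: White fuse box, 50 x 30 x 20 mm, loose in the left-hand bay. Leave it alone.
- multimeter: Handheld meter 170 x 85 x 42 mm lying on the table. Leave it alone.
- screwdriver: Screwdriver lying on the table, about 200 mm. Leave it alone.
- spool: Wire spool standing on the table, 60 mm across, 50 mm high. Leave it alone.
- flux_jar: Small jar, 44 mm across, 60 mm high. Leave it alone.
- tape_pack: Small carton 60 x 40 x 30 mm. Leave it alone.
There are look-alikes about, which are no part of the job. What is meant by the amp is not red, and is the larger of those in its own colour.

How it is judged (in metres and radians):
On the way, in this order (a step that is already met when the one before it is completed fails the run):
1. the lid is up and the stay has locked (knee joint above 2.95 rad, lid above 1.1 rad) (value of joint stay_knee above 2.95 rad and value of joint lid above 1.1 rad), for 0.2 s.
2. the amplifier lies flat in the right-hand bay, let go of, while the stay is still locked (x of amp in the frame of case between -0.075 and 0.075 m and y of amp in the frame of case between -0.125 and -0.015 m and z of amp in the frame of case between 0 and 0.015 m and angle between amp's own z axis and vertical below 0.15 rad and contact force between the fingers and amp below 0.2 N and linear speed of amp below 0.05 m/s and value of joint stay_knee above 2.95 rad), for 0.2 s.
3. the stay's joint has been broken (below 2.5 rad) with the lid still up (above 1.0 rad) (value of joint stay_knee below 2.5 rad and value of joint lid above 1 rad), for 0.05 s.
At the end, for the whole second after the job is handed in: The lid is shut (within 0.03 rad) and at rest, and the amplifier lies at rest, flat (within 0.15 rad) and right way up on the floor of the right-hand bay (value of joint lid below 0.03 rad and velocity of joint lid below 0.05 rad/s and linear speed of amp below 0.02 m/s and x of amp in the frame of case between -0.075 and 0.075 m and y of amp in the frame of case between -0.125 and -0.015 m and z of amp in the frame of case between 0 and 0.015 m and angle between amp's own z axis and vertical below 0.15 rad); the robot touches nothing.
It fails at once if the stay is strained (its sprung foot gives by more than 2.5 mm either way) (value of joint stay_anchor above 0.0025 m or value of joint stay_anchor below -0.0025 m).
It fails at once if the lid falls or slams (closing faster than 1.2 rad/s) (velocity of joint lid below -1.2 rad/s).
It fails at once if the amplifier is dropped into the case (faster than 0.8 m/s inside it) (x of amp in the frame of case between -0.11 and 0.11 m and y of amp in the frame of case between -0.14 and 0.14 m and z of amp in the frame of case below 0.08 m and linear speed of amp above 0.8 m/s).
It fails at once if another thing is moved by more than 30 mm (distance of any of multimeter, screwdriver, spool, flux_jar, tape_pack, adapter, fuse_box from where it was at the start of the episode above 0.03 m).
It also fails if it takes over 72 s, if anything falls off the work surface, if the arm or the gripper's body presses on something with over 40 N, if the wrist force passes 120 N, or if a joint passes its speed limit or range.

## Robot

A 6-joint arm with a two-finger parallel gripper is mounted at the origin on the work surface. World frame = base frame: x ahead of the robot, y to its left, z up, the work surface at z = 0. Lengths are in m, angles in degrees, forces in N, time in s.
With the tool pointing down it reaches from about 0.375 to 0.9 m from the base axis. Payload 3.1 kg.
Tool frame: the origin (TCP) lies on the centre line of the jaws, within the pads' length; the fingertips stand 25 mm ahead of it and the grasp point (between the pads) lies 6 mm ahead of it; z points along the fingers, y is the line along which they close (so a half turn about z gives the same grasp; the last joint's range is limited). The gripper opens to 87 mm and grips with 3 to 60 N. Pads are 19 mm wide; open, the fingers measure 117 mm over their backs; the gripper's body (75 mm by 190 mm) begins 51 mm behind the grasp point.
Start: joints at [-85.514, 30.224, 82.088, -0, 67.689, -10.227], TCP at [0.159, -0.604, 0.248] pointing down, gripper open.
Joint ranges: [-176.69, 176.69], [-43.24, 126.21], [12.49, 139.97], [-82, 262], [0, 151.66], [-163.58, 163.58]. Speed limits (degrees/s): [159.86, 159.86, 180, 180, 180, 180].

## Interface

Orientations are given as a 3x3 rotation matrix whose columns are the frame's x, y, z axes.
In Python, from rig import * gives the robot as it stands.
- The arm moves only by the tool step_arm, never from a script. Its argument "steps" is a list of rows, each a list of 7 numbers: the shift along the tool's x, y, z normalised to -1 to 1, where 1 is 0.3 m, then the turn, a rotation vector about the tool's x, y, z normalised to -1 to 1, where 1 is 45 degrees, then the gripper's target within -1 to 1 (shut at 1, half-way at 0, fully open at -1). A call has 1 to 8 rows; each row is the pose to reach, as a shift and turn from the pose commanded when the call began, along the tool's axes at that moment; what a row does not reach only later rows make up. A row lasts 1/12 s, in which the tool goes at most 41.7 mm and 7.16 degrees, less where a joint would pass 70% of its speed; a pose out of reach is approached as far as the arm can. A call with a number of a shift or a turn outside -1 to 1 is refused whole. A call with a gripper value outside its range is refused whole. The fingers move at their own pace and stop on an object; the grip force is fixed at half the most. Time passes only in rows, so rows that repeat a pose let the fingers close. It gives the time, the measured TCP pose, the force, the opening and the grip force at its end, in the units of the state.
- read_state(): the state, without advancing time (a new reading comes with each control period).
- capture(name): name is "side" or "top"; returns a dict with "image" (420x560x3 uint8, red, green, blue), "vertical_fov" (degrees; the focal length in pixels is half the picture's height over the tangent of half this angle, whatever the lens; pixels are square), "cx", "cy" (the principal point, pixels), "world_from_camera" (4x4, takes a point from camera to world coordinates). Camera axes: x right, y down, z forward; pixel columns grow to the right and rows downward; lengths in m; the calibration is good to about 2 mm. A picture is of the moment at which its call begins. There is no depth.
- hand_in(): hands the job in; it is judged then, once.
The state is a dict: "time_s": time; "joint_positions": joint angles; "qvel": joint speeds; "tau": joint torques, N m; "position": TCP position; "tcp_rot": TCP orientation; "force": force on the tool from outside, world axes, zero at the start; "moment": the same for the moment, N m; "opening": opening from 0.0 (shut) to 1.0 (fully open); "grasp_force": force on a finger pad.
Only numpy, scipy, OpenCV 4.12 (cv2) and the standard library are available. Lean on these libraries where they do the work, as an engineer would, in place of code of your own. Each camera call takes 0.05 s, during which the arm holds its last target. There are 200 camera calls.

## Working session

There is one attempt and no reset: what is moved stays moved. The work goes in short steps, Python scripts to look and compute and a tool call to move; the robot and the scene stay as the last step left them, time stands still between calls to the robot, and variables do not carry over. Pictures are saved under pics/ and viewed, at most 10 in all, crops included, and the job is handed in when it is done.

Besides the shell and the picture viewer there is one more tool, called after "Emit:" as a command line: name --pt "numbers of a row" for each row, then --argument value for the rest. step_arm: Moves the arm, as the interface text tells. Scaled input: -1 to 1 covers 0.3 m each way for a shift and 45 degrees each way for a turn. Its arguments: {"type":"object","properties":{"steps":{"type":"array"}},"required":["steps"]}

```bash
ls; mkdir -p pics; python3 - <<'E'
from rig import *
import cv2,numpy as np
for n in("side","top"):
    c=capture(n); cv2.imwrite(f"pics/{n}0.png",c["image"][:,:,::-1]); np.savez(f"{n}0.npz",**c)
    print(n,c["vertical_fov"],c["cx"],c["cy"],np.round(c["world_from_camera"],3).tolist(),[k for k in c])
s=read_state();print({k:np.round(v,3).tolist() for k,v in s.items()})
E
```

```text
pics
side 54.821524916839664 277.5650474879708 214.76171223231415 [[-0.991, -0.072, 0.111, 0.395], [-0.133, 0.493, -0.86, 0.943], [0.007, -0.867, -0.498, 0.642], [0.0, 0.0, 0.0, 1.0]] ['image', 'vertical_fov', 'cx', 'cy', 'world_from_camera']
top 45.37454654472201 288.1412055290292 205.51279878040395 [[0.024, -0.998, 0.058, 0.444], [-1.0, -0.024, 0.013, -0.009], [-0.012, -0.058, -0.998, 1.305], [0.0, 0.0, 0.0, 1.0]] ['image', 'vertical_fov', 'cx', 'cy', 'world_from_camera']
{'time_s': 0.1, 'joint_positions': [-85.513, 30.275, 82.149, -0.002, 67.69, -10.229], 'qvel': [-0.098, -0.077, -0.201, 0.006, 0.098, 0.063], 'tau': [-0.0, -44.098, -17.715, 0.064, 0.053, -0.0], 'position': [0.159, -0.604, 0.247], 'tcp_rot': [[0.967, 0.254, -0.0], [0.254, -0.967, 0.002], [0.0, -0.002, -1.0]], 'force': [0.091, 0.765, 0.509], 'moment': [-0.048, 0.013, 0.03], 'grasp_force': 0.0, 'opening': 1.0}
```

View pics/top0.png

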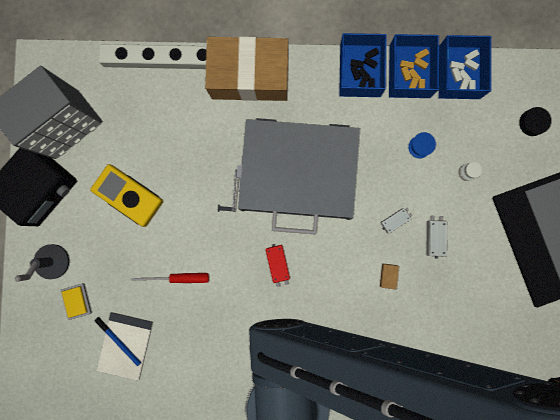

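View pics/side0.png

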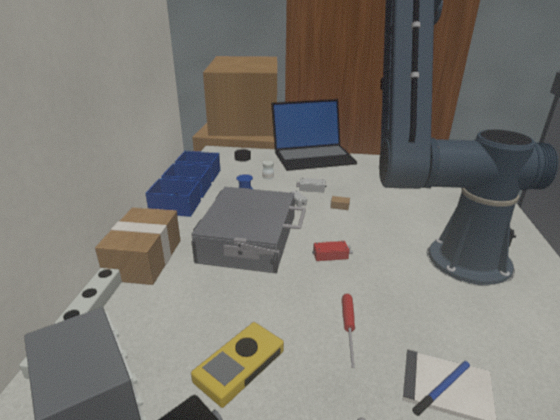

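Candidates for the amplifier: red box at top (277,265), which is excluded by colour; small silver box at (396,220); larger silver box at (437,238), which is my choice. The case lid is at about (300,168), the handle at (295,225), and the stay pin at (222,208).

```bash
cat >h.py <<'E'
import numpy as np,cv2
from rig import *
def K(c):
    f=210/np.tan(np.radians(float(c["vertical_fov"]))/2); return f,float(c["cx"]),float(c["cy"])
def ray(c,u,v):
    f,cx,cy=K(c); T=np.array(c["world_from_camera"]); return T[:3,3],T[:3,:3]@np.array([(u-cx)/f,(v-cy)/f,1])
def onz(c,u,v,z):
    o,d=ray(c,u,v); return o+d*(z-o[2])/d[2]
def proj(c,p):
    f,cx,cy=K(c); T=np.array(c["world_from_camera"]); q=T[:3,:3].T@(np.array(p)-T[:3,3]); return np.array([cx+f*q[0]/q[2],cy+f*q[1]/q[2]])
def tri(c1,p1,c2,p2):
    o1,d1=ray(c1,*p1);o2,d2=ray(c2,*p2)
    A=np.stack([d1,-d2],1);s=np.linalg.lstsq(A,o2-o1,rcond=None)[0]
    a,b=o1+s[0]*d1,o2+s[1]*d2; return (a+b)/2,np.linalg.norm(a-b)
E
python3 - <<'E'
from h import *
c=dict(np.load("top0.npz")); im=c["image"]; 
hsv=cv2.cvtColor(im,cv2.COLOR_RGB2HSV)
print("lid px",im[168,300],"box",im[238,437],"tab",im[300,450])
g=cv2.cvtColor(im,cv2.COLOR_RGB2GRAY)
m=((g<135)&(hsv[:,:,1]<60)).astype(np.uint8); r=np.zeros_like(m); r[112:240,232:370]=m[112:240,232:370]
r=cv2.morphologyEx(r,cv2.MORPH_OPEN,np.ones((9,9)))
k=max(cv2.findContours(r,0,2)[0],key=cv2.contourArea); b=cv2.boxPoints(cv2.minAreaRect(k)); 
P=np.array([onz(c,*p,.093) for p in b]); print(b,P.round(4).tolist(),P.mean(0),[np.linalg.norm(P[i]-P[i-1]) for i in range(4)])
s=dict(np.load("side0.npz"))
a=cv2.resize(im[190:270,370:460][:,:,::-1],(450,400),interpolation=2)
d=cv2.resize(im[160:240,205:330][:,:,::-1],None,fx=2.8,fy=2.8,interpolation=2)
e=cv2.resize(s["image"][170:280,190:320][:,:,::-1],None,fx=2.6,fy=2.6,interpolation=2)
W=np.zeros((590,800,3),np.uint8);W[:300,:338]=a[:300,:338] if 0 else cv2.resize(a,(338,300));W[:224,345:695]=d;W[300:586,:338]=e;cv2.imwrite("pics/crop1.png",W)
E
```

```text
lid px [94 97 99] box [167 173 164] tab [164 168 156]
[[237.41685  210.06381 ]
 [244.71     116.71171 ]
 [359.9131   125.711945]
 [352.61993  219.06406 ]] [[0.4999, 0.1292, 0.093], [0.7287, 0.1182, 0.093], [0.7125, -0.1632, 0.093], [0.4848, -0.1493, 0.093]] [ 0.60649859 -0.01628362  0.093     ] [np.float64(0.2788687982550698), np.float64(0.22901799578339593), np.float64(0.28186420738155005), np.float64(0.22814753912410496)]
```

View pics/crop1.png

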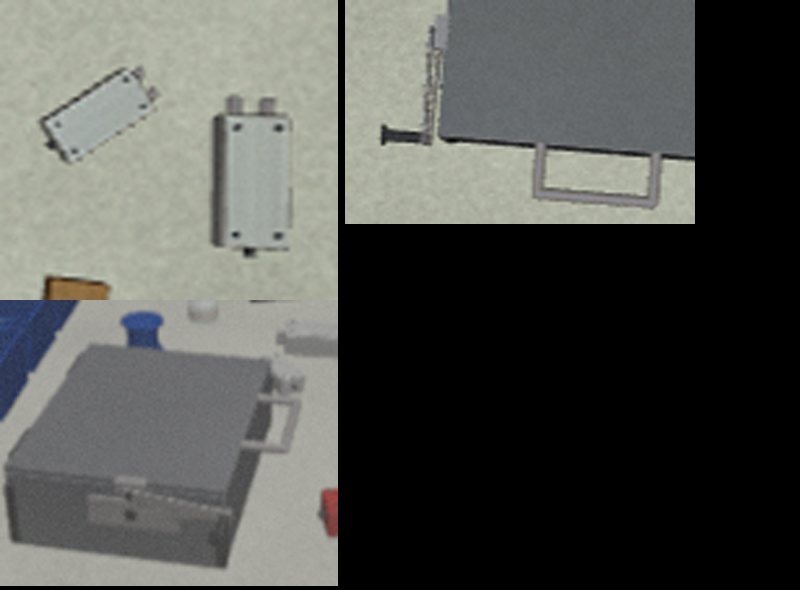

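The crop shows the larger silver box with its two connectors facing up the image (+x), so I'll take that one. The handle bar sits at about top (295,231), and the folded stay's pin is at about (224,208).

```bash
python3 - <<'E'
from h import *
import rig; print([x for x in dir(rig) if x[0]!='_'])
c=dict(np.load("top0.npz")); s=dict(np.load("side0.npz")); im=c["image"]
print("bar",onz(c,295,230.5,.089), "pin tip",onz(c,218,208,.08))
# amp: brighter than table by local saturation
hsv=cv2.cvtColor(im,cv2.COLOR_RGB2HSV).astype(int)
print(hsv[235:242,437].mean(0),hsv[280:300,440:460].reshape(-1,3).mean(0))
b=im.astype(int); m=((b[:,:,2]-b[:,:,0])>-4)
m2=np.zeros(m.shape,np.uint8); m2[205:265,420:455]=m[205:265,420:455]; m2=cv2.morphologyEx(m2,cv2.MORPH_OPEN,np.ones((5,5)))
k=max(cv2.findContours(m2,0,2)[0],key=cv2.contourArea); r=cv2.minAreaRect(k); print(r)
P=np.array([onz(c,*p,.034) for p in cv2.boxPoints(r)]);print(P.round(4).tolist(),P.mean(0),[np.linalg.norm(P[i]-P[i-1]) for i in range(4)])
# crop corners of top face: from crop1 scale 3.756 : (219,115),(291,115),(288,249),(216,247)
Q=np.array([onz(c,370+x/3.756,190+y/3.75,.034) for x,y in [(219,115),(291,115),(288,249),(216,247)]]);print(Q.round(4).tolist(),Q.mean(0))
E
```

```text
['PlanningError', 'capture', 'hand_in', 'read_state']
bar [ 0.45399102 -0.01119194  0.089     ] pin tip [0.50446833 0.17833749 0.08      ]
[ 62.57142857  11.57142857 171.85714286] [ 36.385   22.6075 170.1625]
((438.0, 237.5), (33.0, 16.0), 90.0)
[[0.4866, -0.3509, 0.034], [0.4876, -0.3911, 0.034], [0.4047, -0.3916, 0.034], [0.4037, -0.3516, 0.034]] [ 0.44563621 -0.37132081  0.034     ] [np.float64(0.08288522899516361), np.float64(0.04019115533481154), np.float64(0.08285664088104269), np.float64(0.040039523346716066)]
[[0.4873, -0.3467, 0.034], [0.4885, -0.3948, 0.034], [0.3987, -0.3934, 0.034], [0.3989, -0.3454, 0.034]] [ 0.44335721 -0.37006341  0.034     ]
```

```bash
cat >>h.py <<'E'
from scipy.spatial.transform import Rotation as Ro
YAW=np.radians(-3.1)
cx_=np.array([np.cos(YAW),np.sin(YAW),0]); cy_=np.array([-np.sin(YAW),np.cos(YAW),0]); ez=np.array([0,0,1.])
CC=np.array([.604,-.016,0]); HG=CC+.110*cx_+.085*ez
def C(x,y,z): return CC+x*cx_+y*cy_+z*ez       # case -> world
def Rt(t,yaw=None):   # tool along case y, z tilted t deg from down towards +case x
    a,b=(cx_,cy_); t=np.radians(t); z=np.sin(t)*a-np.cos(t)*ez; x=b; return np.stack([x,np.cross(z,x),z],1)
def chain(poses,start=None):
    if start is None:
        st=read_state(); start=(np.array(st["position"]),np.array(st["tcp_rot"]))
    p0,R0=start
    for p,R in poses:
        d=R0.T@(p-p0)/.3; w=Ro.from_matrix(R0.T@R).as_rotvec(degrees=True)/45
        print(np.round(d,3).tolist(),np.round(w,3).tolist()); p0,R0=np.array(p),R
def hold(th,tilt,off=.006):  # TCP pose for grasp point on handle at lid angle th
    h=HG+np.cos(th)*-.262*cx_+np.sin(th)*.262*ez+.004*(np.sin(th)*cx_+np.cos(th)*ez)
    R=Rt(tilt); return h-off*R[:,2],R
def st():
    s=read_state(); print(s["time_s"],np.round(s["joint_positions"],1).tolist(),np.round(s["position"],4).tolist(),"F",np.round(s["force"],1).tolist(),"op",round(s["opening"],3),s["grasp_force"])
    return s
E
python3 - <<'E'
from h import *
R=Rt(0); s=read_state(); R0=np.array(s["tcp_rot"]); Rm=Ro.from_rotvec([0,0,np.radians(36)]).as_matrix()@R0
print(hold(0,45))
chain([(np.array([.36,-.38,.28]),Rm),(np.array([.40,-.08,.28]),R),(hold(0,45)[0]-.1*Rt(45)[:,2],Rt(45))])
E
```

```text
(array([ 0.44798599, -0.00755058,  0.09324264]), array([[ 0.05407881,  0.70607205,  0.70607205],
       [ 0.99853667, -0.0382395 , -0.0382395 ],
       [ 0.        ,  0.70710678, -0.70710678]]))
[0.839, -0.552, -0.11] [0.0, -0.002, -0.8]
[0.858, -0.53, 0.001] [-0.002, -0.001, -0.804]
[0.25, -0.089, 0.387] [-1.0, 0.0, 0.0]
```

Emit:
step_arm --pt "0.84 -0.55 -0.11 0 0 -0.8 0.45" --pt "0.84 -0.55 -0.11 0 0 -0.8 0.45" --pt "0.84 -0.55 -0.11 0 0 -0.8 0.45" --pt "0.84 -0.55 -0.11 0 0 -0.8 0.45" --pt "0.84 -0.55 -0.11 0 0 -0.8 0.45" --pt "0.84 -0.55 -0.11 0 0 -0.8 0.45" --pt "0.84 -0.55 -0.11 0 0 -0.8 0.45" --pt "0.84 -0.55 -0.11 0 0 -0.8 0.45"

```text
time_s: 0.77
position: [0.3632, -0.376, 0.2808]
tcp_rot: [[0.63, 0.777, 0.001], [0.777, -0.63, 0.003], [0.003, -0.001, -1.0]]
force: [-0.4, 0.5, -0.2]
opening: 0.476
grasp_force: 0.0
```

Emit:
step_arm --pt "0.86 -0.53 0 0 0 -0.8 0.45" --pt "0.86 -0.53 0 0 0 -0.8 0.45" --pt "0.86 -0.53 0 0 0 -0.8 0.45" --pt "0.86 -0.53 0 0 0 -0.8 0.45" --pt "0.86 -0.53 0 0 0 -0.8 0.45" --pt "0.86 -0.53 0 0 0 -0.8 0.45" --pt "0.86 -0.53 0 0 0 -0.8 0.45" --pt "0.86 -0.53 0 0 0 -0.8 0.45"

```text
time_s: 1.43
position: [0.3994, -0.0756, 0.2802]
tcp_rot: [[0.054, 0.999, -0.002], [0.999, -0.054, 0.003], [0.003, -0.002, -1.0]]
force: [-0.6, -0.2, -1.0]
opening: 0.272
grasp_force: 0.0
```

```bash
python3 - <<'E'
from h import *
s=st(); print(np.round(s["tcp_rot"],3).tolist())
chain([(hold(0,45)[0]-.1*Rt(45)[:,2],Rt(45))])
E
```

```text
1.4333 [-26.6, 10.5, 109.0, 0.1, 60.8, -23.6] [0.3994, -0.0756, 0.2802] F [-0.6, -0.2, -1.0] op 0.272 0.0
[[0.054, 0.999, -0.002], [0.999, -0.054, 0.003], [0.003, -0.002, -1.0]]
[0.234, -0.085, 0.388] [-1.003, -0.004, -0.001]
```

```bash
python3 - <<'E'
from h import *
p,R=hold(0,18)
chain([(p-.07*R[:,2],R),(p,R)])
E
```

```text
[0.234, 0.086, 0.397] [-0.403, -0.004, 0.0]
[0.0, 0.0, 0.233] [0.0, 0.0, 0.0]
```

Emit:
step_arm --pt "0.23 0.09 0.4 -0.4 0 0 0.45" --pt "0.23 0.09 0.4 -0.4 0 0 0.45" --pt "0.23 0.09 0.4 -0.4 0 0 0.45" --pt "0.23 0.09 0.4 -0.4 0 0 0.45" --pt "0.23 0.09 0.4 -0.4 0 0 0.45" --pt "0.23 0.09 0.4 -0.4 0 0 0.45"

```text
time_s: 1.93
position: [0.4289, -0.0113, 0.1576]
tcp_rot: [[0.056, 0.952, 0.301], [0.998, -0.054, -0.014], [0.003, 0.301, -0.954]]
force: [-0.9, 0.3, 0.2]
opening: 0.276
grasp_force: 0.0
```

```bash
python3 - <<'E'
from h import *
s=st(); p,R=hold(0,18); chain([(p,R)])
c=capture("side"); t=capture("top"); print(proj(c,p+.006*R[:,2]),proj(t,p+.006*R[:,2]))
a=cv2.resize(c["image"][140:280,190:390][:,:,::-1],None,fx=2.9,fy=2.9,interpolation=2)[:,:580]
b=cv2.resize(t["image"][180:260,260:330][:,:,::-1],None,fx=2.3,fy=2.3,interpolation=2)
W=np.zeros((406,760,3),np.uint8);W[:,:580]=a;W[:184,595:756]=b;cv2.imwrite("pics/c2.png",W)
E
```

```text
1.9333 [-20.0, 22.1, 126.7, 19.8, 15.3, -35.1] [0.4289, -0.0113, 0.1576] F [-0.9, 0.3, 0.2] op 0.276 0.0
[0.016, 0.004, 0.221] [-0.011, -0.003, -0.003]
[301.78362254 217.30174768] [293.57144652 231.19826926]
```

View pics/c2.png

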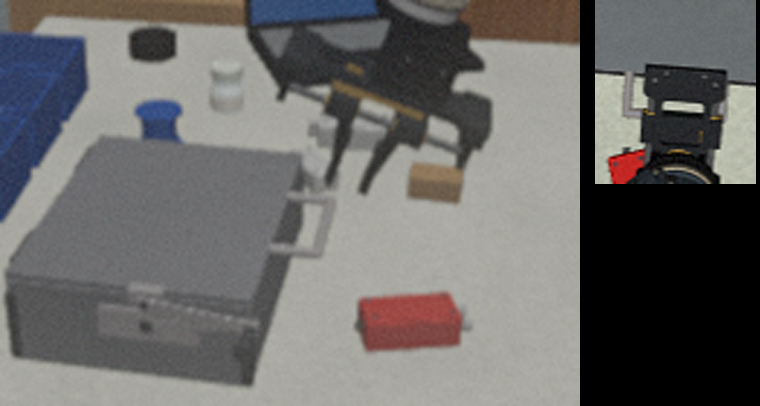

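The side crop shows the bar's middle at about (302,218), against a predicted (301.8,217.3). The fingers stand above it, so I'll descend and grip.

Emit:
step_arm --pt "0.01 0 0.11 0 0 0 0.45" --pt "0.02 0 0.22 0 0 0 0.45" --pt "0.02 0 0.22 0 0 0 0.45" --pt "0.02 0 0.22 0 0 0 1" --pt "0.02 0 0.22 0 0 0 1" --pt "0.02 0 0.22 0 0 0 1" --pt "0.02 0 0.22 0 0 0 1" --pt "0.02 0 0.22 0 0 0 1"

```text
time_s: 2.7
position: [0.4515, -0.0091, 0.0984]
tcp_rot: [[0.058, 0.95, 0.308], [0.998, -0.055, -0.019], [-0.001, 0.309, -0.951]]
force: [-4.9, -5.7, -5.1]
opening: 0.104
grasp_force: 30.0
```

```bash
python3 - <<'E'
from h import *
s=st()
chain([hold(np.radians(a),t) for a,t in [(3,18),(8,19),(14,20),(20,21),(25,22)]])
E
```

```text
2.7 [-18.3, 32.2, 126.7, 51.3, 5.8, -65.5] [0.4515, -0.0091, 0.0984] F [-4.9, -5.7, -5.1] op 0.104 29.99781757593155
[0.004, 0.008, -0.033] [-0.0, 0.003, -0.004]
[0.0, 0.031, -0.069] [-0.022, -0.0, -0.0]
[0.0, 0.047, -0.078] [-0.022, 0.0, 0.0]
[-0.0, 0.056, -0.072] [-0.022, 0.0, -0.0]
[0.0, 0.053, -0.054] [-0.022, 0.0, -0.0]
```

```bash
cat >>h.py <<'E'
def arc(seq,start,corr=np.zeros(3)):   # rows relative to start pose for (lid deg,tilt,off)
    p0,R0=start
    for a,t in seq:
        p,R=hold(np.radians(a),t); p=p+corr
        print(a,np.round(R0.T@(p-p0)/.3,3).tolist(),np.round(Ro.from_matrix(R0.T@R).as_rotvec(degrees=True)/45,3).tolist())
E
python3 - <<'E'
from h import *
s=read_state(); p=np.array(s["position"]);R=np.array(s["tcp_rot"]); print((p-hold(0,18)[0]).round(4))
corr=p-hold(0,18)[0]
arc([(a,18) for a in range(3,25,3)],(p,R),corr)
E
```

```text
[ 0.0011 -0.0014  0.0037]
3 [-0.0, 0.016, -0.043] [-0.0, 0.003, -0.004]
6 [-0.0, 0.034, -0.085] [-0.0, 0.003, -0.004]
9 [-0.0, 0.054, -0.126] [-0.0, 0.003, -0.004]
12 [-0.0, 0.077, -0.166] [-0.0, 0.003, -0.004]
15 [-0.0, 0.101, -0.204] [-0.0, 0.003, -0.004]
18 [-0.0, 0.128, -0.242] [-0.0, 0.003, -0.004]
21 [-0.0, 0.156, -0.277] [-0.0, 0.003, -0.004]
24 [-0.0, 0.186, -0.312] [-0.0, 0.003, -0.004]
```

Emit:
step_arm --pt "0 0.016 -0.043 0 0 0 1" --pt "0 0.034 -0.085 0 0 0 1" --pt "0 0.054 -0.126 0 0 0 1"

```text
time_s: 2.95
position: [0.4551, -0.0099, 0.1388]
tcp_rot: [[0.059, 0.95, 0.306], [0.998, -0.056, -0.019], [-0.001, 0.306, -0.952]]
force: [14.5, 19.6, -8.8]
opening: 0.103
grasp_force: 30.0
```

```bash
python3 - <<'E'
from h import *
s=st(); p=np.array(s["position"]);R=np.array(s["tcp_rot"]); print(R.round(3).tolist())
c=np.array([.001,-.0014,.0037]);print((p-hold(np.radians(9),18)[0]-c).round(4))
arc([(a,t) for a,t in zip(range(12,37,3),range(19,28))],(hold(np.radians(9),18)[0]+c,Rt(18)),c)
E
```

```text
2.95 [-18.2, 26.0, 124.4, 19.9, 13.1, -33.5] [0.4551, -0.0099, 0.1388] F [14.5, 19.6, -8.8] op 0.103 30.0013929605484
[[0.059, 0.95, 0.306], [0.998, -0.056, -0.019], [-0.001, 0.306, -0.952]]
[-0.0002 -0.0006 -0.0005]
12 [-0.0, 0.022, -0.04] [-0.022, -0.0, -0.0]
15 [0.0, 0.046, -0.078] [-0.044, -0.0, 0.0]
18 [0.0, 0.072, -0.116] [-0.067, -0.0, 0.0]
21 [0.0, 0.1, -0.152] [-0.089, 0.0, -0.0]
24 [-0.0, 0.13, -0.186] [-0.111, -0.0, -0.0]
27 [-0.0, 0.162, -0.218] [-0.133, 0.0, -0.0]
30 [-0.0, 0.195, -0.249] [-0.156, 0.0, -0.0]
33 [-0.0, 0.23, -0.279] [-0.178, -0.0, 0.0]
36 [0.0, 0.266, -0.306] [-0.2, -0.0, 0.0]
```

Emit:
step_arm --pt "0 0.022 -0.04 -0.022 0 0 1" --pt "0 0.046 -0.078 -0.044 0 0 1" --pt "0 0.072 -0.116 -0.067 0 0 1" --pt "0 0.1 -0.152 -0.089 0 0 1" --pt "0 0.13 -0.186 -0.11 0 0 1" --pt "0 0.162 -0.218 -0.133 0 0 1" --pt "0 0.195 -0.249 -0.156 0 0 1" --pt "0 0.23 -0.279 -0.178 0 0 1"

```text
time_s: 3.62
position: [0.4923, -0.0115, 0.2397]
tcp_rot: [[0.056, 0.9, 0.433], [0.998, -0.05, -0.026], [-0.002, 0.434, -0.901]]
force: [-6.2, -7.5, -3.4]
opening: 0.098
grasp_force: 30.0
```

```bash
python3 - <<'E'
from h import *
s=st(); p=np.array(s["position"]);R=np.array(s["tcp_rot"]); print(R.round(3).tolist())
c=np.array([.001,-.0014,.0037]);print((p-hold(np.radians(33),26)[0]-c).round(4))
arc([(a,t) for a,t in zip(range(36,63,3),(26,26,26,26,25,24,23,22))],(hold(np.radians(33),26)[0]+c,Rt(26)),c)
im=capture("side");cv2.imwrite("pics/s3.png",im["image"][40:340,150:450,::-1])
E
```

```text
3.6167 [-18.1, 14.4, 118.8, 16.5, 22.7, -28.7] [0.4923, -0.0115, 0.2397] F [-6.2, -7.5, -3.4] op 0.098 29.99940186738968
[[0.056, 0.9, 0.433], [0.998, -0.05, -0.026], [-0.002, 0.434, -0.901]]
[-0.0027 -0.     -0.0004]
36 [0.0, 0.04, -0.022] [0.0, 0.0, 0.0]
39 [0.0, 0.081, -0.042] [0.0, 0.0, 0.0]
42 [-0.0, 0.124, -0.059] [0.0, 0.0, 0.0]
45 [0.0, 0.167, -0.075] [0.0, 0.0, 0.0]
48 [-0.0, 0.211, -0.088] [0.022, 0.0, -0.0]
51 [-0.0, 0.256, -0.098] [0.044, 0.0, -0.0]
54 [0.0, 0.301, -0.107] [0.067, -0.0, -0.0]
57 [0.0, 0.347, -0.113] [0.089, 0.0, -0.0]
```

View pics/s3.png

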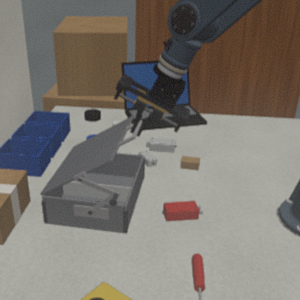

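The lid is up about 33° in the grip. I'll loosen to a cage and carry on.

Emit:
step_arm --pt "0 0.04 -0.022 0 0 0 0.7" --pt "0 0.081 -0.042 0 0 0 0.7" --pt "0 0.124 -0.059 0 0 0 0.7" --pt "0 0.167 -0.075 0 0 0 0.7" --pt "0 0.211 -0.088 0.022 0 0 0.7" --pt "0 0.256 -0.098 0.044 0 0 0.7" --pt "0 0.301 -0.107 0.067 0 0 0.7" --pt "0 0.347 -0.113 0.089 0 0 0.7"

```text
time_s: 4.33
position: [0.572, -0.0156, 0.317]
tcp_rot: [[0.058, 0.927, 0.37], [0.998, -0.054, -0.022], [-0.001, 0.37, -0.929]]
force: [-3.5, 1.1, -0.1]
opening: 0.151
grasp_force: 1.8
```

```bash
python3 - <<'E'
from h import *
s=st(); p=np.array(s["position"]);R=np.array(s["tcp_rot"]); print(R.round(3).tolist())
c=np.array([.001,-.0014,.0037]);print((p-hold(np.radians(57),22)[0]-c).round(4))
arc([(a,t) for a,t in zip((59,61,63,65,67,69,70,71),(21,20,19,18,17,16,15,14))],(hold(np.radians(57),22)[0]+c,Rt(22)),c)
E
```

```text
4.3333 [-14.8, 14.4, 100.1, 6.0, 44.3, -15.0] [0.572, -0.0156, 0.317] F [-3.5, 1.1, -0.1] op 0.151 1.8326181918382645
[[0.058, 0.927, 0.37], [0.998, -0.054, -0.022], [-0.001, 0.37, -0.929]]
[-0.0014  0.0001  0.0009]
59 [0.0, 0.03, -0.005] [0.022, -0.0, 0.0]
61 [-0.0, 0.061, -0.009] [0.044, -0.0, 0.0]
63 [-0.0, 0.092, -0.011] [0.067, -0.0, 0.0]
65 [-0.0, 0.123, -0.013] [0.089, -0.0, 0.0]
67 [-0.0, 0.153, -0.014] [0.111, -0.0, 0.0]
69 [-0.0, 0.184, -0.013] [0.133, -0.0, -0.0]
70 [-0.0, 0.2, -0.012] [0.156, -0.0, 0.0]
71 [0.0, 0.215, -0.011] [0.178, -0.0, 0.0]
```

Emit:
step_arm --pt "0 0.03 -0.005 0.022 0 0 0.7" --pt "0 0.061 -0.009 0.044 0 0 0.7" --pt "0 0.092 -0.011 0.067 0 0 0.7" --pt "0 0.123 -0.013 0.089 0 0 0.7" --pt "0 0.153 -0.014 0.11 0 0 0.7" --pt "0 0.184 -0.013 0.133 0 0 0.7" --pt "0 0.2 -0.012 0.156 0 0 0.7" --pt "0 0.2 -0.012 0.156 0 0 0.7"

```text
time_s: 5.0
position: [0.6293, -0.0195, 0.3439]
tcp_rot: [[0.059, 0.964, 0.261], [0.998, -0.056, -0.017], [-0.002, 0.261, -0.965]]
force: [-0.3, -0.5, 0.7]
opening: 0.154
grasp_force: 0.0
```

```bash
python3 - <<'E'
from h import *
s=st(); p=np.array(s["position"]);R=np.array(s["tcp_rot"]); print(R.round(3).tolist())
c=np.array([.001,-.0014,.0037]);print((p-hold(np.radians(70),15)[0]-c).round(4))
arc([(a,15) for a in np.arange(70.5,86,.5)],(hold(np.radians(70),15)[0]+c,Rt(15)),c)
t=capture("side");cv2.imwrite("pics/s4.png",cv2.resize(t["image"][100:260,150:370,::-1],None,fx=3,fy=3))
E
```

```text
5.0 [-13.0, 19.6, 85.7, 2.8, 59.8, -10.8] [0.6293, -0.0195, 0.3439] F [-0.3, -0.5, 0.7] op 0.154 0.0
[[0.059, 0.964, 0.261], [0.998, -0.056, -0.017], [-0.002, 0.261, -0.965]]
[ 0.0018 -0.0009  0.0018]
70.5 [-0.0, 0.008, -0.001] [0.0, 0.0, 0.0]
71.0 [0.0, 0.015, -0.001] [0.0, 0.0, 0.0]
71.5 [-0.0, 0.023, -0.001] [0.0, 0.0, 0.0]
72.0 [-0.0, 0.03, -0.002] [0.0, 0.0, 0.0]
72.5 [0.0, 0.038, -0.002] [0.0, 0.0, 0.0]
73.0 [-0.0, 0.046, -0.002] [0.0, 0.0, 0.0]
73.5 [-0.0, 0.053, -0.002] [0.0, 0.0, 0.0]
74.0 [0.0, 0.061, -0.002] [0.0, 0.0, 0.0]
74.5 [-0.0, 0.069, -0.002] [0.0, 0.0, 0.0]
75.0 [-0.0, 0.076, -0.002] [0.0, 0.0, 0.0]
75.5 [-0.0, 0.084, -0.002] [0.0, 0.0, 0.0]
76.0 [0.0, 0.091, -0.002] [0.0, 0.0, 0.0]
76.5 [-0.0, 0.099, -0.002] [0.0, 0.0, 0.0]
77.0 [-0.0, 0.107, -0.001] [0.0, 0.0, 0.0]
77.5 [0.0, 0.114, -0.001] [0.0, 0.0, 0.0]
78.0 [-0.0, 0.122, -0.0] [0.0, 0.0, 0.0]
78.5 [-0.0, 0.129, 0.0] [0.0, 0.0, 0.0]
79.0 [-0.0, 0.137, 0.001] [0.0, 0.0, 0.0]
79.5 [-0.0, 0.145, 0.002] [0.0, 0.0, 0.0]
80.0 [-0.0, 0.152, 0.002] [0.0, 0.0, 0.0]
80.5 [-0.0, 0.16, 0.003] [0.0, 0.0, 0.0]
81.0 [-0.0, 0.167, 0.004] [0.0, 0.0, 0.0]
81.5 [0.0, 0.175, 0.005] [0.0, 0.0, 0.0]
82.0 [-0.0, 0.182, 0.006] [0.0, 0.0, 0.0]
82.5 [-0.0, 0.19, 0.007] [0.0, 0.0, 0.0]
83.0 [0.0, 0.198, 0.008] [0.0, 0.0, 0.0]
83.5 [-0.0, 0.205, 0.009] [0.0, 0.0, 0.0]
84.0 [-0.0, 0.213, 0.011] [0.0, 0.0, 0.0]
84.5 [-0.0, 0.22, 0.012] [0.0, 0.0, 0.0]
85.0 [0.0, 0.228, 0.013] [0.0, 0.0, 0.0]
85.5 [0.0, 0.235, 0.015] [0.0, 0.0, 0.0]
```

View pics/s4.png

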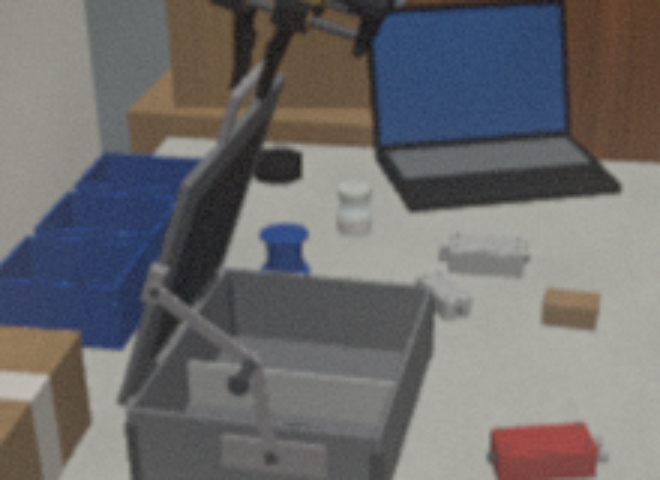

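The stay is clearly visible: pin disc at crop (238,380), foot at (270,458), anchor at (157,285). It is still bent, so I'll open further in small steps and watch the force.

Emit:
step_arm --pt "0 0.008 -0.001 0 0 0 0.7" --pt "0 0.015 -0.001 0 0 0 0.7" --pt "0 0.023 -0.001 0 0 0 0.7" --pt "0 0.03 -0.002 0 0 0 0.7" --pt "0 0.038 -0.002 0 0 0 0.7" --pt "0 0.046 -0.002 0 0 0 0.7" --pt "0 0.046 -0.002 0 0 0 0.7"

```text
time_s: 5.63
position: [0.6425, -0.0193, 0.346]
tcp_rot: [[0.057, 0.964, 0.259], [0.998, -0.055, -0.015], [-0.0, 0.26, -0.966]]
force: [-0.5, -0.2, 0.7]
opening: 0.15
grasp_force: 0.2
```

Emit:
step_arm --pt "0 0.004 0 0 0 0 0.7" --pt "0 0.008 0 0 0 0 0.7" --pt "0 0.012 0 0 0 0 0.7" --pt "0 0.015 0 0 0 0 0.7"

```text
time_s: 5.97
position: [0.6463, -0.0194, 0.3469]
tcp_rot: [[0.057, 0.964, 0.258], [0.998, -0.055, -0.015], [0.0, 0.259, -0.966]]
force: [-2.2, 0.3, 0.6]
opening: 0.15
grasp_force: 0.8
```

Emit:
step_arm --pt "0 0.004 0 0 0 0 0.7" --pt "0 0.008 0 0 0 0 0.7" --pt "0 0.012 0 0 0 0 0.7"

```text
time_s: 6.22
position: [0.6498, -0.0197, 0.3479]
tcp_rot: [[0.057, 0.964, 0.258], [0.998, -0.055, -0.015], [0.0, 0.259, -0.966]]
force: [-1.9, -0.4, 0.8]
opening: 0.147
grasp_force: 0.7
```

```bash
python3 - <<'E'
from h import *
st(); t=capture("side")
for n,q in [("foot",C(-.025,.171,.064)),("pinlock",C(.035,.171,.135))]: print(n,proj(t,q))
cv2.imwrite("pics/s5.png",cv2.resize(t["image"][100:260,150:310,::-1],None,fx=3,fy=3))
E
```

```text
6.2167 [-12.6, 21.3, 82.4, 2.7, 61.6, -10.3] [0.6498, -0.0197, 0.3479] F [-1.9, -0.4, 0.8] op 0.147 0.735407117754221
foot [240.195288   255.62331684]
pinlock [214.54403247 228.26197745]
```

View pics/s5.png

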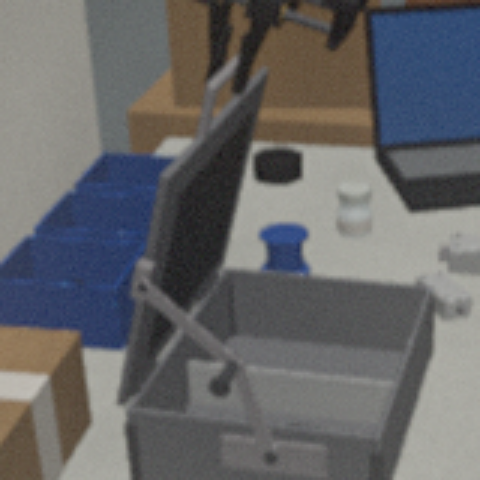

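The stay is straighter (pin disc at (224,226) against about (215,228) when locked). I'll continue in 0.7° to 1° steps.

Emit:
step_arm --pt "0 0.004 0 0 0 0 0.7" --pt "0 0.008 0 0 0 0 0.7" --pt "0 0.012 0 0 0 0 0.7"

```text
time_s: 6.52
position: [0.6533, -0.0198, 0.3488]
tcp_rot: [[0.057, 0.964, 0.258], [0.998, -0.055, -0.015], [0.0, 0.259, -0.966]]
force: [-1.6, -0.9, 0.4]
opening: 0.154
grasp_force: 0.7
```

Emit:
step_arm --pt "0 0.004 0 0 0 0 0.7" --pt "0 0.008 0 0 0 0 0.7"

```text
time_s: 6.68
position: [0.6556, -0.02, 0.3494]
tcp_rot: [[0.057, 0.964, 0.258], [0.998, -0.055, -0.015], [0.0, 0.259, -0.966]]
force: [-1.9, -0.5, -0.1]
opening: 0.15
grasp_force: 0.6
```

Emit:
step_arm --pt "0 0.004 0 0 0 0 0.7" --pt "0 0.008 0 0 0 0 0.7"

```text
time_s: 6.85
position: [0.6579, -0.0201, 0.35]
tcp_rot: [[0.057, 0.964, 0.258], [0.998, -0.055, -0.015], [0.0, 0.259, -0.966]]
force: [-1.3, 0.0, 0.2]
opening: 0.147
grasp_force: 0.5
```

```bash
cat >>h.py <<'E'
def disc():
    t=capture("side"); g=cv2.cvtColor(t["image"],cv2.COLOR_RGB2GRAY); m=np.zeros_like(g); m[190:245,195:245]=(g[190:245,195:245]<68)
    n,_,s,ce=cv2.connectedComponentsWithStats(m); return [(int(s[i,4]),ce[i].round(1).tolist()) for i in range(1,n) if s[i,4]>8]
E
python3 -c "
from h import *
print(disc());t=capture('side');print(proj(t,C(.035,.188,.135)))"
```

```text
[(210, [210.3, 194.8]), (33, [226.4, 202.3]), (190, [199.1, 213.3]), (26, [219.7, 229.0])]
[212.22460443 232.02248696]
```

Emit:
step_arm --pt "0 0.004 0 0 0 0 0.7" --pt "0 0.008 0 0 0 0 0.7"

```text
time_s: 7.12
position: [0.6601, -0.0202, 0.3505]
tcp_rot: [[0.057, 0.964, 0.258], [0.998, -0.055, -0.015], [0.0, 0.258, -0.966]]
force: [-0.9, 0.2, -0.7]
opening: 0.151
grasp_force: 0.4
```

Emit:
step_arm --pt "0 0.004 0 0 0 0 0.7" --pt "0 0.008 0 0 0 0 0.7"

```text
time_s: 7.28
position: [0.6625, -0.0204, 0.3512]
tcp_rot: [[0.057, 0.964, 0.258], [0.998, -0.055, -0.015], [0.0, 0.259, -0.966]]
force: [-0.0, 0.3, -0.9]
opening: 0.155
grasp_force: 0.3
```

```bash
python3 -c "
from h import *
print(disc())"
```

```text
[(229, [209.5, 195.0]), (32, [226.4, 202.5]), (181, [198.7, 213.4]), (26, [218.0, 229.6])]
```

Emit:
step_arm --pt "0 0.004 0 0 0 0 0.7" --pt "0 0.008 0 0 0 0 0.7"

```text
time_s: 7.5
position: [0.665, -0.0206, 0.3521]
tcp_rot: [[0.057, 0.964, 0.259], [0.998, -0.055, -0.015], [-0.0, 0.259, -0.966]]
force: [0.3, -0.3, 0.1]
opening: 0.148
grasp_force: 0.0
```

Emit:
step_arm --pt "0 0.004 0 0 0 0 0.7" --pt "0 0.008 0 0 0 0 0.7"

```text
time_s: 7.67
position: [0.6674, -0.0207, 0.3528]
tcp_rot: [[0.057, 0.964, 0.259], [0.998, -0.055, -0.015], [-0.0, 0.259, -0.966]]
force: [-0.6, -0.0, 0.5]
opening: 0.154
grasp_force: 1.0
```

```bash
python3 -c "
from h import *
print(disc())"
```

```text
[(282, [208.5, 196.2]), (36, [226.3, 201.4]), (125, [197.7, 215.4]), (27, [208.9, 233.4])]
```

The disc jumped to (209,233) between two small steps and the force is low, so the stay has snapped to lock. Next I'll release and retreat.

Emit:
step_arm --pt "0 0 0 0 0 0 0" --pt "0 0 0 0 0 0 0" --pt "0 0 0 0 0 0 0" --pt "0 0 -0.05 0 0 0 0" --pt "0 0 -0.15 0 0 0 0" --pt "0 0 -0.28 0 0 0 -0.3" --pt "0 0 -0.28 0 0 0 -0.3"

```text
time_s: 8.3
position: [0.6474, -0.0197, 0.4429]
tcp_rot: [[0.057, 0.96, 0.273], [0.998, -0.054, -0.018], [-0.002, 0.273, -0.962]]
force: [0.8, -0.7, 2.4]
opening: 0.564
grasp_force: 0.0
```

```bash
python3 - <<'E'
from h import *
print(disc())
s=st()
def Ry(a): 
    a=np.radians(a); x=np.array([np.cos(a),np.sin(a),0]); z=-ez; return np.stack([x,np.cross(z,x),z],1)
chain([(np.array([.58,-.15,.40]),Ry(58)),(np.array([.50,-.32,.26]),Ry(28)),(np.array([.444,-.370,.13]),Ry(-.8)),(np.array([.444,-.370,.042]),Ry(-.8))])
E
```

```text
[(282, [208.5, 196.2]), (70, [224.1, 203.2]), (135, [197.7, 215.7]), (13, [217.2, 212.1]), (35, [208.8, 233.7])]
8.35 [-12.7, 17.1, 74.7, 2.5, 72.8, -9.8] [0.6469, -0.0197, 0.4397] F [-0.3, -0.4, 0.9] op 0.6 0.0
[-0.446, -0.226, 0.075] [0.341, -0.085, 0.634]
[-0.622, 0.074, 0.467] [0.0, 0.0, 0.667]
[-0.243, 0.06, 0.433] [0.0, 0.0, 0.64]
[0.0, 0.0, 0.293] [0.0, 0.0, 0.0]
```

Emit:
step_arm --pt "-0.45 -0.23 0.07 0.34 -0.08 0.63 -0.5" --pt "-0.45 -0.23 0.07 0.34 -0.08 0.63 -0.5" --pt "-0.45 -0.23 0.07 0.34 -0.08 0.63 -0.5" --pt "-0.45 -0.23 0.07 0.34 -0.08 0.63 -0.5" --pt "-0.45 -0.23 0.07 0.34 -0.08 0.63 -0.5" --pt "-0.45 -0.23 0.07 0.34 -0.08 0.63 -0.5"

```text
time_s: 8.85
position: [0.5764, -0.1527, 0.3935]
tcp_rot: [[0.53, 0.848, -0.012], [0.848, -0.53, 0.007], [-0.001, -0.014, -1.0]]
force: [0.9, 0.1, 0.1]
opening: 0.746
grasp_force: 0.0
```

Emit:
step_arm --pt "-0.62 0.07 0.47 0 0 0.67 -0.5" --pt "-0.62 0.07 0.47 0 0 0.67 -0.5" --pt "-0.62 0.07 0.47 0 0 0.67 -0.5" --pt "-0.62 0.07 0.47 0 0 0.67 -0.5" --pt "-0.62 0.07 0.47 0 0 0.67 -0.5" --pt "-0.62 0.07 0.47 0 0 0.67 -0.5" --pt "-0.62 0.07 0.47 0 0 0.67 -0.5"

```text
time_s: 9.43
position: [0.492, -0.3207, 0.2503]
tcp_rot: [[0.883, 0.469, -0.015], [0.469, -0.883, 0.009], [-0.009, -0.015, -1.0]]
force: [-0.2, 0.4, -0.6]
opening: 0.749
grasp_force: 0.0
```

Emit:
step_arm --pt "-0.24 0.06 0.43 0 0 0.64 -0.5" --pt "-0.24 0.06 0.43 0 0 0.64 -0.5" --pt "-0.24 0.06 0.43 0 0 0.64 -0.5" --pt "-0.24 0.06 0.43 0 0 0.64 -0.5" --pt "-0.24 0.06 0.43 0 0 0.64 -0.5" --pt "-0.24 0.06 0.43 0 0 0.64 -0.5"

```text
time_s: 9.93
position: [0.4392, -0.3673, 0.1254]
tcp_rot: [[1.0, -0.009, -0.01], [-0.009, -1.0, 0.007], [-0.01, -0.007, -1.0]]
force: [0.2, -0.4, 0.4]
opening: 0.749
grasp_force: 0.0
```

```bash
cat >>h.py <<'E'
def Ry(a): 
    a=np.radians(a); x=np.array([np.cos(a),np.sin(a),0]); z=-ez; return np.stack([x,np.cross(z,x),z],1)
E
python3 - <<'E'
from h import *
s=st();print(np.round(s["tcp_rot"],3).tolist())
chain([(np.array([.444,-.370,.042]),Ry(-.8))])
c=capture("side"); print(proj(c,[.444,-.37,.034]))
a=cv2.resize(c["image"][130:230,270:390][:,:,::-1],None,fx=4,fy=4,interpolation=2);cv2.imwrite("pics/c6.png",a)
E
```

```text
9.9333 [-51.0, 36.0, 95.2, -0.3, 49.4, 39.7] [0.4392, -0.3673, 0.1254] F [0.2, -0.4, 0.4] op 0.749 0.0
[[1.0, -0.009, -0.01], [-0.009, -1.0, 0.007], [-0.01, -0.007, -1.0]]
[0.019, 0.011, 0.278] [-0.009, 0.013, 0.006]
[311.79626184 180.01901932]
```

View pics/c6.png

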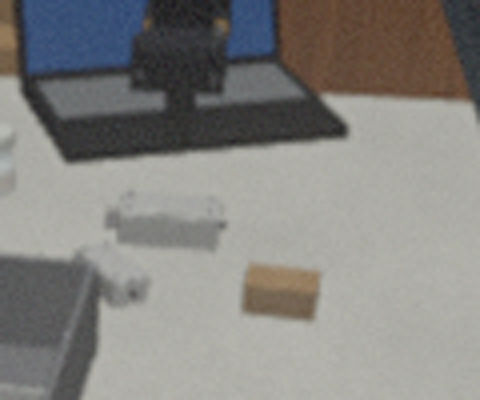

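In the side crop the amplifier's top centre is at about (170,204), against a predicted (167,200). The finger is right above it, so I'll descend and grip.

Emit:
step_arm --pt "0.01 0.01 0.1 -0.01 0.01 0.005 -0.5" --pt "0.02 0.01 0.2 -0.01 0.01 0.005 -0.5" --pt "0.02 0.01 0.278 -0.01 0.01 0.005 -0.5" --pt "0.02 0.01 0.278 -0.01 0.01 0.005 -0.5" --pt "0.02 0.01 0.278 -0.01 0.01 0.005 1" --pt "0.02 0.01 0.278 -0.01 0.01 0.005 1" --pt "0.02 0.01 0.278 -0.01 0.01 0.005 1" --pt "0.02 0.01 0.278 -0.01 0.01 0.005 1"

```text
time_s: 10.65
position: [0.4449, -0.3711, 0.0444]
tcp_rot: [[1.0, -0.016, 0.0], [-0.016, -1.0, -0.004], [0.0, 0.004, -1.0]]
force: [0.2, 1.8, 0.9]
opening: 0.53
grasp_force: 1.0
```

```bash
python3 - <<'E'
from h import *
s=st();print(np.round(s["tcp_rot"],3).tolist())
z=.049
p0=np.array([.444,-.37,.19]); Rc=Ry(-3.1)
up=np.array(s["position"])+[0,0,.16]
chain([(up,Ry(-.8)),(C(-.03,-.068,.20),Rc),(C(-.03,-.068,z+.03),Rc),(C(-.03,-.068,z),Rc)]); print(C(-.03,-.068,z))
E
```

```text
10.65 [-50.8, 43.7, 96.7, -0.2, 39.4, 40.3] [0.4449, -0.3711, 0.0444] F [0.2, 1.8, 0.9] op 0.53 0.971183180809021
[[1.0, -0.016, 0.0], [-0.016, -1.0, -0.004], [0.0, 0.004, -1.0]]
[0.0, 0.002, -0.533] [0.006, -0.001, -0.003]
[0.405, -0.969, 0.015] [0.0, 0.0, 0.051]
[0.0, 0.0, 0.403] [0.0, 0.0, 0.0]
[0.0, 0.0, 0.1] [0.0, 0.0, 0.0]
[ 0.57036654 -0.08227813  0.049     ]
```

Emit:
step_arm --pt "0 0 0 0 0 0 1" --pt "0 0 0 0 0 0 1" --pt "0 0 0 0 0 0 1" --pt "0 0 0 0 0 0 1"

```text
time_s: 10.98
position: [0.4448, -0.3711, 0.0442]
tcp_rot: [[1.0, -0.017, 0.0], [-0.017, -1.0, -0.004], [0.0, 0.004, -1.0]]
force: [1.0, 2.3, 7.6]
opening: 0.512
grasp_force: 30.0
```

Emit:
step_arm --pt "0 0 -0.05 0 0 0 1" --pt "0 0 -0.15 0 0 0 1" --pt "0 0 -0.28 0 0 0 1" --pt "0 0 -0.41 0 0 0 1" --pt "0 0 -0.53 0 0 0 1" --pt "0 0 -0.53 0 0 0 1"

```text
time_s: 11.48
position: [0.4472, -0.3741, 0.2093]
tcp_rot: [[1.0, -0.016, 0.009], [-0.016, -1.0, -0.015], [0.009, 0.015, -1.0]]
force: [1.1, -1.2, -1.8]
opening: 0.51
grasp_force: 30.0
```

```bash
python3 - <<'E'
from h import *
s=st();print(np.round(s["tcp_rot"],3).tolist())
chain([(C(-.03,-.068,.20),Ry(-3.1))])
E
```

```text
11.4833 [-50.8, 29.3, 91.2, -0.2, 58.5, 40.2] [0.4472, -0.3741, 0.2093] F [1.1, -1.2, -1.8] op 0.51 29.98931497335434
[[1.0, -0.016, 0.009], [-0.016, -1.0, -0.015], [0.009, 0.015, -1.0]]
[0.394, -0.98, 0.02] [0.019, -0.012, 0.048]
```

Emit:
step_arm --pt "0.39 -0.98 0.02 0.02 -0.01 0.05 1" --pt "0.39 -0.98 0.02 0.02 -0.01 0.05 1" --pt "0.39 -0.98 0.02 0.02 -0.01 0.05 1" --pt "0.39 -0.98 0.02 0.02 -0.01 0.05 1" --pt "0.39 -0.98 0.02 0.02 -0.01 0.05 1" --pt "0.39 -0.98 0.02 0.02 -0.01 0.05 1" --pt "0.39 -0.98 0.02 0.02 -0.01 0.05 1" --pt "0.39 -0.98 0.02 0.02 -0.01 0.05 1"

```text
time_s: 12.15
position: [0.5663, -0.0744, 0.1937]
tcp_rot: [[0.999, -0.054, -0.01], [-0.053, -0.998, 0.015], [-0.01, -0.014, -1.0]]
force: [-0.3, 0.2, -3.2]
opening: 0.512
grasp_force: 30.0
```

Emit:
step_arm --pt "0 0 0 0 0 0 1" --pt "0 0 0 0 0 0 1" --pt "0 0 0 0 0 0 1"

```text
time_s: 12.4
position: [0.5655, -0.0787, 0.1938]
tcp_rot: [[0.998, -0.055, -0.01], [-0.055, -0.998, 0.013], [-0.011, -0.012, -1.0]]
force: [-0.2, 0.4, -2.2]
opening: 0.514
grasp_force: 30.0
```

```bash
python3 - <<'E'
from h import *
s=st();print(np.round(s["tcp_rot"],3).tolist())
chain([(C(-.03,-.068,.065),Ry(-3.1)),(C(-.03,-.068,.0505),Ry(-3.1))])
print(disc())
c=capture("top");p=np.array(s["position"])
print("case corner px",[proj(c,C(x,y,.085)).round(1).tolist() for x,y in [(-.11,-.14),(-.11,.14),(.0,0)]],proj(c,p-[0,0,.0442]))
cv2.imwrite("pics/t7.png",cv2.resize(c["image"][90:270,210:390][:,:,::-1],None,fx=3,fy=3))
E
```

```text
12.4 [-19.4, 30.2, 92.6, 0.6, 58.0, 73.5] [0.5655, -0.0787, 0.1938] F [-0.2, 0.4, -2.2] op 0.514 29.989272952079773
[[0.998, -0.055, -0.01], [-0.055, -0.998, 0.013], [-0.011, -0.012, -1.0]]
[0.022, 0.016, 0.429] [-0.016, 0.014, -0.002]
[0.0, 0.0, 0.048] [0.0, 0.0, 0.0]
[(279, [208.4, 196.2]), (30, [226.4, 202.7]), (118, [197.7, 215.3]), (24, [209.1, 233.4])]
case corner px [[352.5, 218.4], [237.6, 209.5], [298.4, 169.1]] [325.42181917 182.62966448]
```

View pics/t7.png

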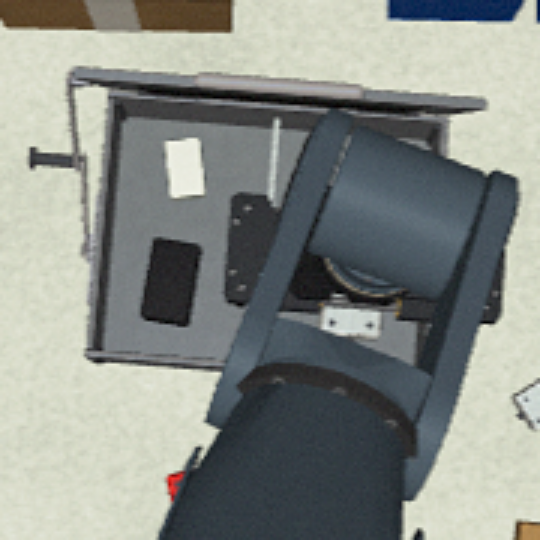

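The top crop shows the stay straight with its pin at (55,158). The amplifier is held over the right-hand bay, with the partition to its left at crop x≈275. I'll lower it.

Emit:
step_arm --pt "0.01 0.01 0.06 -0.016 0.014 0 1" --pt "0.02 0.016 0.12 -0.016 0.014 0 1" --pt "0.02 0.016 0.18 -0.016 0.014 0 1" --pt "0.02 0.016 0.24 -0.016 0.014 0 1" --pt "0.02 0.016 0.3 -0.016 0.014 0 1" --pt "0.02 0.016 0.36 -0.016 0.014 0 1" --pt "0.02 0.016 0.42 -0.016 0.014 0 1" --pt "0.02 0.016 0.43 -0.016 0.014 0 1"

```text
time_s: 13.17
position: [0.5683, -0.0829, 0.0624]
tcp_rot: [[0.998, -0.058, -0.004], [-0.058, -0.998, 0.002], [-0.004, -0.002, -1.0]]
force: [-0.6, 0.7, -2.0]
opening: 0.517
grasp_force: 30.0
```

Emit:
step_arm --pt "0 0 0.01 0 0 0 1" --pt "0 0 0.02 0 0 0 1" --pt "0 0 0.03 0 0 0 1"

```text
time_s: 13.42
position: [0.5714, -0.0827, 0.0569]
tcp_rot: [[0.998, -0.057, 0.003], [-0.057, -0.998, -0.001], [0.003, 0.0, -1.0]]
force: [-0.5, 0.3, -2.9]
opening: 0.514
grasp_force: 30.0
```

Emit:
step_arm --pt "0 0 0.005 0 0 0 1" --pt "0 0 0.01 0 0 0 1" --pt "0 0 0.013 0 0 0 1" --pt "0 0 0.013 0 0 0 1"

```text
time_s: 13.75
position: [0.5707, -0.0818, 0.0524]
tcp_rot: [[0.998, -0.056, 0.002], [-0.056, -0.998, 0.0], [0.002, -0.0, -1.0]]
force: [0.5, 1.1, -1.8]
opening: 0.513
grasp_force: 30.0
```

Emit:
step_arm --pt "0 0 0.003 0 0 0 1" --pt "0 0 0.006 0 0 0 1" --pt "0 0 0.006 0 0 0 1"

```text
time_s: 14.0
position: [0.5706, -0.0818, 0.0504]
tcp_rot: [[0.998, -0.056, 0.001], [-0.056, -0.998, 0.0], [0.001, -0.0, -1.0]]
force: [0.5, 0.5, -1.6]
opening: 0.514
grasp_force: 30.0
```

Emit:
step_arm --pt "0 0 0.003 0 0 0 1" --pt "0 0 0.004 0 0 0 1" --pt "0 0 0.004 0 0 0 1"

```text
time_s: 14.25
position: [0.5706, -0.0817, 0.0503]
tcp_rot: [[0.998, -0.056, 0.001], [-0.056, -0.998, 0.0], [0.001, -0.0, -1.0]]
force: [-1.0, 0.1, 5.1]
opening: 0.511
grasp_force: 30.0
```

Contact with the floor at about 5 N. Releasing and rising.

Emit:
step_arm --pt "0 0 0 0 0 0 -0.35" --pt "0 0 0 0 0 0 -0.35" --pt "0 0 0 0 0 0 -0.35" --pt "0 0 0 0 0 0 -0.35" --pt "0 0 0 0 0 0 -0.35"

```text
time_s: 14.67
position: [0.5706, -0.0818, 0.0491]
tcp_rot: [[0.998, -0.056, 0.001], [-0.056, -0.998, 0.0], [0.001, -0.0, -1.0]]
force: [-0.0, -1.1, 0.5]
opening: 0.67
grasp_force: 0.0
```

Emit:
step_arm --pt "0 0 -0.04 0 0 0 -0.35" --pt "0 0 -0.1 0 0 0 -0.35" --pt "-0.05 0 -0.22 0 0 0 -0.35" --pt "-0.12 0 -0.35 0 0 0 -0.35" --pt "-0.2 0 -0.48 0 0 0 -0.35" --pt "-0.25 0 -0.6 0 0 0 -0.35" --pt "-0.3 0 -0.74 0 0 0 0" --pt "-0.3 0 -0.86 0 0 0 0"

```text
time_s: 15.33
position: [0.4766, -0.0757, 0.3079]
tcp_rot: [[0.998, -0.056, -0.003], [-0.056, -0.998, 0.002], [-0.003, -0.001, -1.0]]
force: [1.6, -0.0, -0.7]
opening: 0.595
grasp_force: 0.0
```

```bash
python3 - <<'E'
from h import *
s=st();print(np.round(s["tcp_rot"],3).tolist()); print(disc())
c=capture("top");t=capture("side")
im=c["image"].astype(int)
# amp mask in the bay
m=((im.sum(2)>420)&(abs(im[:,:,2]-im[:,:,0])<20)).astype(np.uint8)
pts=[proj(c,C(x,y,.01)) for x,y in [(-.1,-.13),(-.1,-.006),(.09,-.006),(.09,-.13)]]
k=np.zeros_like(m);cv2.fillConvexPoly(k,np.int32(pts),1);m&=k
n,_,S,ce=cv2.connectedComponentsWithStats(m)
for i in range(1,n):
    if S[i,4]>60: w=onz(c,*ce[i],.04)-CC; print(S[i].tolist(),(w@cx_).round(3),(w@cy_).round(3))
W=np.zeros((480,800,3),np.uint8);W[:,:400]=cv2.resize(c["image"][90:250,220:353][:,:,::-1],(400,480));W[:,400:]=cv2.resize(t["image"][140:268,185:292][:,:,::-1],(400,480));cv2.imwrite("pics/v8.png",W)
E
```

```text
15.3333 [-22.3, 14.9, 97.4, 0.0, 67.9, 70.9] [0.4766, -0.0757, 0.3079] F [1.6, -0.0, -0.7] op 0.595 0.0
[[0.998, -0.056, -0.003], [-0.056, -0.998, 0.002], [-0.003, -0.001, -1.0]]
[(278, [208.4, 196.2]), (35, [226.2, 201.9]), (123, [197.7, 215.3]), (27, [209.1, 233.3])]
[321, 169, 14, 12, 62] 0.003 -0.079
```

View pics/v8.png

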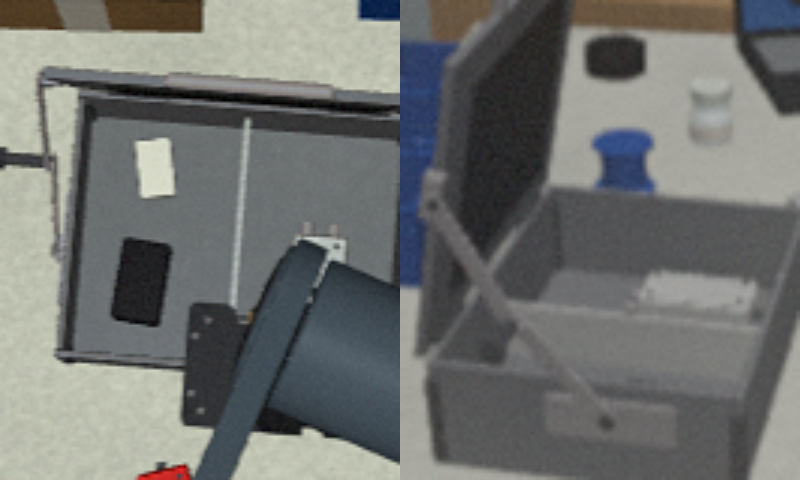

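The amplifier lies flat in the right-hand bay, and the stay is straight with its pin disc at side (209,233). Next I'll measure the pin and plan the break path, with the gripper leaning in from the left to clear the lid and bars.

```bash
cat >>h.py <<'E'
def lean(a,x,y,z,off=.006,yaw=0):  # tool leaning to +y by a deg, pin-point (case mm) off ahead of TCP
    a=np.radians(a); zt=-np.sin(a)*cy_-np.cos(a)*ez; xt=np.cos(a)*cy_-np.sin(a)*ez
    R=np.stack([xt,np.cross(zt,xt),zt],1); return C(x,y,z)-off*zt,R
E
python3 - <<'E'
from h import *
c=capture("top");t=capture("side")
for u in [(221,142.7),(220,142.7)]:
    p,e=tri(c,u,t,(209.1,233.3)); q=p-CC; print("disc case",(q@cx_).round(4),(q@cy_).round(4),p[2].round(4),"gap",e.round(4))
F=np.array([-25.,64]);L=92.7
for th in [1.40,1.38,1.36,1.33,1.3,1.27,1.24,1.2,1.15]:
    A=np.array([110,85])+130*np.array([-np.cos(th),np.sin(th)]); d=A-F; n=np.linalg.norm(d)
    h=np.arccos(min(1,n/2/L)); u=d/n; w=np.array([-u[1],u[0]]); K=F+u*n/2+w*L*np.sin(h); print(th,"d",n.round(1),"knee",(2.87-2*h).round(2),"pin",K.round(1))
s=st(); P,R=lean(28,.038,.174,.23,.012); print(P)
chain([(np.array([.50,.15,.36]),Rt(0)),(P,R)])
E
```

```text
disc case 0.0429 0.1873 0.1299 gap 0.0007
disc case 0.0423 0.1893 0.1314 gap 0.0003
1.4 d 187.0 knee 2.87 pin [ 31.5 138.6]
1.38 d 185.1 knee 2.76 pin [ 26.1 141.3]
1.36 d 183.2 knee 2.56 pin [ 17.4 146.4]
1.33 d 180.3 knee 2.4 pin [  9.3 150.1]
1.3 d 177.3 knee 2.28 pin [  2.8 152.4]
1.27 d 174.3 knee 2.17 pin [ -3.1 154.1]
1.24 d 171.3 knee 2.08 pin [ -8.5 155.2]
1.2 d 167.1 knee 1.97 pin [-15.2 156.2]
1.15 d 161.9 knee 1.85 pin [-23.  156.7]
15.5833 [-22.3, 15.2, 97.2, 0.0, 67.5, 70.9] [0.4801, -0.0767, 0.3066] F [0.4, 0.3, -0.1] op 0.512 0.0
[0.65165877 0.1613158  0.24059537]
[0.024, -0.758, -0.178] [0.002, -0.002, -2.002]
[0.065, 0.503, 0.398] [0.0, -0.622, -0.0]
```

```bash
python3 - <<'E'
from h import *
s=read_state(); R0=np.array(s["tcp_rot"]); Rm=R0@Ro.from_rotvec([0,0,np.radians(-45)]).as_matrix()
B=lean(28,-.06,.22,.30,.012); R=B[1]
P=lean(28,.0425,.174,.131,.012)
chain([(np.array([.49,.02,.34]),Rm),(np.array([.49,.15,.36]),Rt(0)),B,(P[0]-.09*R[:,2],R),P])
E
```

```text
[0.015, -0.324, -0.111] [0.0, 0.0, -1.0]
[0.289, -0.323, -0.067] [0.002, -0.001, -1.002]
[0.22, 0.209, 0.165] [0.0, -0.622, -0.0]
[0.129, 0.342, 0.269] [0.0, 0.0, 0.0]
[-0.0, -0.0, 0.3] [0.0, 0.0, 0.0]
```

Emit:
step_arm --pt "0.015 -0.32 -0.11 0 0 -1 0.3" --pt "0.015 -0.32 -0.11 0 0 -1 0.3" --pt "0.015 -0.32 -0.11 0 0 -1 0.3" --pt "0.015 -0.32 -0.11 0 0 -1 0.3" --pt "0.015 -0.32 -0.11 0 0 -1 0.3" --pt "0.015 -0.32 -0.11 0 0 -1 0.3" --pt "0.015 -0.32 -0.11 0 0 -1 0.3"

```text
time_s: 16.17
position: [0.4894, 0.0193, 0.337]
tcp_rot: [[0.742, 0.671, -0.004], [0.671, -0.742, 0.001], [-0.002, -0.004, -1.0]]
force: [0.2, 0.6, -1.1]
opening: 0.351
grasp_force: 0.0
```

Emit:
step_arm --pt "0.29 -0.32 -0.07 0 0 -1 0.3" --pt "0.29 -0.32 -0.07 0 0 -1 0.3" --pt "0.29 -0.32 -0.07 0 0 -1 0.3" --pt "0.29 -0.32 -0.07 0 0 -1 0.3" --pt "0.29 -0.32 -0.07 0 0 -1 0.3" --pt "0.29 -0.32 -0.07 0 0 -1 0.3" --pt "0.29 -0.32 -0.07 0 0 -1 0.3"

```text
time_s: 16.75
position: [0.4901, 0.1489, 0.3577]
tcp_rot: [[0.05, 0.999, -0.004], [0.999, -0.05, -0.0], [-0.001, -0.004, -1.0]]
force: [-0.7, -0.3, 0.8]
opening: 0.349
grasp_force: 0.0
```

Emit:
step_arm --pt "0.22 0.21 0.16 0 -0.62 0 0.3" --pt "0.22 0.21 0.16 0 -0.62 0 0.3" --pt "0.22 0.21 0.16 0 -0.62 0 0.3" --pt "0.22 0.21 0.16 0 -0.62 0 0.3" --pt "0.22 0.21 0.16 0 -0.62 0 0.3" --pt "0.22 0.21 0.16 0 -0.62 0 0.3"

```text
time_s: 17.25
position: [0.5567, 0.2117, 0.3088]
tcp_rot: [[0.045, 0.999, -0.03], [0.882, -0.053, -0.467], [-0.468, -0.006, -0.884]]
force: [0.3, -0.0, -0.1]
opening: 0.355
grasp_force: 0.0
```

```bash
python3 - <<'E'
from h import *
s=st(); print(np.round(s["tcp_rot"],3).tolist()); print(disc())
P=lean(28,.0425,.174,.131,.012);R=P[1]; print(R.round(3).tolist())
chain([(P[0]-.09*R[:,2],R),P])
E
```

```text
17.25 [21.6, 31.5, 74.7, -25.1, 86.8, 28.9] [0.5567, 0.2117, 0.3088] F [0.3, -0.0, -0.1] op 0.355 0.0
[[0.045, 0.999, -0.03], [0.882, -0.053, -0.467], [-0.468, -0.006, -0.884]]
[(276, [208.4, 196.2]), (36, [226.3, 202.1]), (112, [197.8, 215.1]), (24, [209.1, 233.8])]
[[0.048, 0.999, -0.025], [0.882, -0.054, -0.469], [-0.469, 0.0, -0.883]]
[0.134, 0.34, 0.266] [-0.004, -0.003, 0.0]
[-0.0, -0.0, 0.3] [0.0, 0.0, 0.0]
```

Emit:
step_arm --pt "0.13 0.34 0.27 0 0 0 0.3" --pt "0.13 0.34 0.27 0 0 0 0.3" --pt "0.13 0.34 0.27 0 0 0 0.3" --pt "0.13 0.34 0.27 0 0 0 0.3" --pt "0.13 0.34 0.27 0 0 0 0.3" --pt "0.13 0.34 0.27 0 0 0 0.3"

```text
time_s: 17.8
position: [0.6592, 0.1997, 0.2234]
tcp_rot: [[0.052, 0.998, -0.027], [0.883, -0.059, -0.466], [-0.467, 0.0, -0.884]]
force: [-0.4, 1.2, -0.3]
opening: 0.348
grasp_force: 0.0
```

Emit:
step_arm --pt "0 0 0.05 0 0 0 0.3" --pt "0 0 0.1 0 0 0 0.3" --pt "0 0 0.15 0 0 0 0.3" --pt "0 0 0.15 0 0 0 0.3"

```text
time_s: 18.13
position: [0.6561, 0.1792, 0.1834]
tcp_rot: [[0.05, 0.998, -0.028], [0.882, -0.057, -0.467], [-0.468, -0.002, -0.884]]
force: [-1.1, 0.1, -0.5]
opening: 0.349
grasp_force: 0.0
```

```bash
python3 - <<'E'
from h import *
s=st(); print(np.round(s["tcp_rot"],3).tolist()); print(disc())
P=lean(28,.0425,.174,.131,.012);R=P[1]
chain([P])
t=capture("side")
# finger tips in side image: project expected inner faces at tip
p=np.array(s["position"]);Rr=np.array(s["tcp_rot"])
for k in(1,-1): print(proj(t,p+.025*Rr[:,2]+k*.0155*Rr[:,1]).round(1))
E
```

```text
18.1333 [16.3, 44.5, 69.3, -26.8, 77.8, 28.0] [0.6561, 0.1792, 0.1834] F [-1.1, 0.1, -0.5] op 0.349 0.0
[[0.05, 0.998, -0.028], [0.882, -0.057, -0.467], [-0.468, -0.002, -0.884]]
[(1309, [217.8, 204.0]), (22, [209.1, 234.0])]
[0.011, 0.001, 0.156] [-0.001, -0.003, -0.003]
[202.6 221. ]
[215.4 222.3]
```

Emit:
step_arm --pt "0.005 0 0.03 0 0 0 0.3" --pt "0.01 0 0.06 0 0 0 0.3" --pt "0.01 0 0.09 0 0 0 0.3" --pt "0.01 0 0.12 0 0 0 0.3"

```text
time_s: 18.57
position: [0.6574, 0.1663, 0.1489]
tcp_rot: [[0.049, 0.998, -0.025], [0.883, -0.055, -0.467], [-0.468, 0.001, -0.884]]
force: [-0.1, -0.1, 0.0]
opening: 0.351
grasp_force: 0.0
```

Emit:
step_arm --pt "0 0 0.02 0 0 0 0.3" --pt "0 0 0.036 0 0 0 0.3" --pt "0 0 0.036 0 0 0 0.3"

```text
time_s: 18.82
position: [0.6566, 0.1605, 0.1384]
tcp_rot: [[0.049, 0.998, -0.028], [0.882, -0.057, -0.468], [-0.468, -0.002, -0.883]]
force: [-0.6, 0.3, 1.0]
opening: 0.35
grasp_force: 0.0
```

Emit:
step_arm --pt "0 0 0 0 0 0 0.68" --pt "0 0 0 0 0 0 0.68" --pt "0 0 0 0 0 0 0.68"

```text
time_s: 19.07
position: [0.6577, 0.1616, 0.1405]
tcp_rot: [[0.05, 0.998, -0.024], [0.883, -0.056, -0.467], [-0.467, 0.002, -0.884]]
force: [0.1, -0.1, -0.2]
opening: 0.21
grasp_force: 0.0
```

```bash
python3 - <<'E'
from h import *
s=st(); print(np.round(s["tcp_rot"],3).tolist()); print(disc())
F=np.array([-.0175,.060]);p0=np.array(s["position"]);R0=np.array(s["tcp_rot"])
chain([lean(28,.0425,.174,.131,.012)])
def pin(a): a=np.radians(a);return F+.093*np.array([np.cos(a),np.sin(a)])
b=pin(49.8)
for a in range(52,90,3):
    q=pin(a)-b; d=q[0]*cx_+q[1]*ez; print(a,q.round(4),(R0.T@d/.3).round(3).tolist())
E
```

```text
19.0667 [15.0, 46.8, 71.9, -27.8, 72.6, 29.3] [0.6577, 0.1616, 0.1405] F [0.1, -0.1, -0.2] op 0.21 0.0
[[0.05, 0.998, -0.024], [0.883, -0.056, -0.467], [-0.467, 0.002, -0.884]]
[(11, [196.5, 190.7]), (1632, [218.2, 212.2])]
[-0.004, -0.005, -0.002] [0.001, -0.003, -0.003]
52 [-0.0028  0.0023] [-0.004, -0.009, -0.007]
55 [-0.0067  0.0051] [-0.008, -0.022, -0.015]
58 [-0.0107  0.0078] [-0.012, -0.036, -0.023]
61 [-0.0149  0.0103] [-0.016, -0.05, -0.03]
64 [-0.0193  0.0126] [-0.02, -0.064, -0.037]
67 [-0.0237  0.0146] [-0.023, -0.079, -0.043]
70 [-0.0282  0.0164] [-0.026, -0.094, -0.048]
73 [-0.0328  0.0179] [-0.028, -0.109, -0.053]
76 [-0.0375  0.0192] [-0.03, -0.125, -0.057]
79 [-0.0423  0.0203] [-0.032, -0.141, -0.06]
82 [-0.0471  0.0211] [-0.033, -0.157, -0.062]
85 [-0.0519  0.0216] [-0.034, -0.173, -0.064]
88 [-0.0568  0.0219] [-0.035, -0.189, -0.065]
```

Emit:
step_arm --pt "-0.004 -0.009 -0.007 0 0 0 0.68" --pt "-0.006 -0.016 -0.011 0 0 0 0.68" --pt "-0.008 -0.022 -0.015 0 0 0 0.68" --pt "-0.01 -0.029 -0.019 0 0 0 0.68"

```text
time_s: 19.45
position: [0.6492, 0.162, 0.1468]
tcp_rot: [[0.05, 0.998, -0.023], [0.883, -0.055, -0.467], [-0.467, 0.003, -0.884]]
force: [2.0, 0.3, -1.3]
opening: 0.159
grasp_force: 1.0
```

Emit:
step_arm --pt "-0.002 -0.007 -0.004 0 0 0 0.68" --pt "-0.004 -0.014 -0.007 0 0 0 0.68" --pt "-0.006 -0.021 -0.011 0 0 0 0.68" --pt "-0.008 -0.028 -0.014 0 0 0 0.68"

```text
time_s: 19.78
position: [0.6409, 0.1624, 0.1522]
tcp_rot: [[0.05, 0.998, -0.023], [0.883, -0.055, -0.467], [-0.467, 0.003, -0.884]]
force: [3.5, 0.1, 2.9]
opening: 0.157
grasp_force: 1.6
```

Emit:
step_arm --pt "-0.002 -0.008 -0.003 0 0 0 0.68" --pt "-0.004 -0.015 -0.006 0 0 0 0.68" --pt "-0.005 -0.023 -0.008 0 0 0 0.68" --pt "-0.006 -0.03 -0.011 0 0 0 0.68"

```text
time_s: 20.12
position: [0.6316, 0.1626, 0.1557]
tcp_rot: [[0.05, 0.998, -0.024], [0.882, -0.056, -0.467], [-0.468, 0.003, -0.884]]
force: [3.3, 1.2, 2.5]
opening: 0.16
grasp_force: 1.9
```

```bash
python3 - <<'E'
from h import *
s=st(); p0=np.array(s["position"]);R0=np.array(s["tcp_rot"]); q=p0+.012*R0[:,2]-CC
print("pin est",(q@cx_).round(4),(q@cy_).round(4),q[2].round(4))
c=capture("top"); t=capture("side"); g=cv2.cvtColor(t["image"],cv2.COLOR_RGB2GRAY)
np.savez("t9.npz",**t);np.savez("c9.npz",**c)
# lid top edge line in top view: handle bar bright location
im=c["image"]; print(im[100:135:2,300].sum(1).tolist())
E
```

```text
20.1167 [15.6, 44.1, 75.4, -27.8, 72.1, 30.3] [0.6316, 0.1626, 0.1557] F [3.3, 1.2, 2.5] op 0.16 1.8762340614921413
pin est 0.0179 0.1743 0.1451
[641, 626, 605, 616, 633, 620, 610, 628, 618, 591, 463, 465, 139, 214, 176, 158, 251, 409]
```

Emit:
step_arm --pt "-0.002 -0.01 -0.003 0 0 0 0.68" --pt "-0.003 -0.02 -0.006 0 0 0 0.68" --pt "-0.004 -0.03 -0.008 0 0 0 0.68" --pt "-0.005 -0.04 -0.01 0 0 0 0.68"

```text
time_s: 20.55
position: [0.6188, 0.1631, 0.1584]
tcp_rot: [[0.05, 0.998, -0.026], [0.882, -0.056, -0.467], [-0.468, 0.0, -0.884]]
force: [3.6, -1.3, 2.8]
opening: 0.156
grasp_force: 1.8
```

Emit:
step_arm --pt "-0.001 -0.01 -0.002 0 0 0 0.68" --pt "-0.002 -0.02 -0.004 0 0 0 0.68" --pt "-0.002 -0.03 -0.005 0 0 0 0.68" --pt "-0.003 -0.04 -0.006 0 0 0 0.68"

```text
time_s: 20.88
position: [0.6066, 0.1639, 0.1603]
tcp_rot: [[0.05, 0.998, -0.026], [0.882, -0.056, -0.467], [-0.468, 0.0, -0.884]]
force: [2.6, -1.0, 2.3]
opening: 0.164
grasp_force: 1.5
```

```bash
python3 - <<'E'
from h import *
s=st(); p0=np.array(s["position"]);R0=np.array(s["tcp_rot"]); q=p0+.012*R0[:,2]-CC
print("pin est",(q@cx_).round(4),(q@cy_).round(4),q[2].round(4))
c=capture("top"); im=c["image"]
def bar(im): # handle bar: topmost bright-grey strip: rows profile near x 300
    return [int(v) for v in im[100:140,302].sum(1)]
print(bar(dict(np.load("top0.npz"))["image"])[:0],bar(dict(np.load("c9.npz"))["image"]),bar(im))
for th in (1.37,1.3,1.25,1.2,1.15): print(th,proj(c,HG+.262*(-np.cos(th)*cx_+np.sin(th)*ez)).round(1))
E
```

```text
20.8833 [16.3, 42.4, 78.9, -27.8, 71.1, 31.6] [0.6066, 0.1639, 0.1603] F [2.6, -1.0, 2.3] op 0.164 1.4592481197905727
pin est -0.0072 0.1742 0.1497
[] [612, 615, 613, 608, 612, 610, 611, 625, 607, 588, 584, 597, 617, 599, 610, 598, 611, 633, 648, 394, 452, 525, 477, 416, 126, 406, 257, 170, 178, 387, 596, 582, 561, 586, 585, 566, 557, 567, 490, 507] [615, 621, 596, 604, 610, 601, 621, 619, 613, 590, 582, 609, 614, 598, 607, 602, 613, 630, 623, 615, 563, 161, 177, 171, 173, 183, 177, 177, 196, 187, 174, 192, 155, 366, 370, 318, 428, 497, 508, 434]
1.37 [301.8 122.3]
1.3 [301.1 131.8]
1.25 [300.6 138.5]
1.2 [300.1 145.2]
1.15 [299.6 151.7]
```

Emit:
step_arm --pt "-0.001 -0.01 -0.001 0 0 0 0.68" --pt "-0.001 -0.02 -0.002 0 0 0 0.68" --pt "-0.001 -0.025 -0.002 0 0 0 0.68" --pt "-0.001 -0.025 -0.002 0 0 0 0.68"

```text
time_s: 21.27
position: [0.5987, 0.1645, 0.1607]
tcp_rot: [[0.049, 0.998, -0.027], [0.882, -0.056, -0.467], [-0.468, -0.001, -0.884]]
force: [2.5, -0.4, 1.0]
opening: 0.161
grasp_force: 0.7
```

Emit:
step_arm --pt "0 0 0 0 0 0 0.4" --pt "0 0 0 0 0 0 0.3" --pt "0 0 0 0 0 0 0.3"

```text
time_s: 21.52
position: [0.599, 0.1647, 0.1604]
tcp_rot: [[0.049, 0.998, -0.027], [0.883, -0.056, -0.467], [-0.468, -0.001, -0.884]]
force: [-0.5, 0.5, -1.2]
opening: 0.298
grasp_force: 0.0
```

Emit:
step_arm --pt "0 0 -0.05 0 0 0 0.3" --pt "0 0 -0.12 0 0 0 0.3" --pt "0 0 -0.22 0 0 0 0.3" --pt "0 0 -0.33 0 0 0 0.3" --pt "0 0 -0.44 0 0 0 0.3" --pt "0 0 -0.44 0 0 0 0.3"

```text
time_s: 22.02
position: [0.6058, 0.2299, 0.2841]
tcp_rot: [[0.053, 0.999, -0.014], [0.885, -0.053, -0.462], [-0.462, 0.012, -0.887]]
force: [1.0, -0.5, 0.9]
opening: 0.353
grasp_force: 0.0
```

```bash
python3 - <<'E'
from h import *
s=st(); 
c=capture("top"); im=c["image"]; t=capture("side")
print([int(v) for v in im[118:150,302].sum(1)])
# pin in top view: dark pixels near left
g=cv2.cvtColor(im,cv2.COLOR_RGB2GRAY); m=np.zeros_like(g); m[130:205,212:232]=g[130:205,212:232]<90
n,_,S,ce=cv2.connectedComponentsWithStats(m); print("top",[(S[i].tolist(),ce[i].round(1)) for i in range(1,n) if S[i,4]>5])
g=cv2.cvtColor(t["image"],cv2.COLOR_RGB2GRAY); m=np.zeros_like(g); m[195:260,200:262]=g[195:260,200:262]<68
n,_,S,ce=cv2.connectedComponentsWithStats(m); print("side",[(S[i].tolist(),ce[i].round(1)) for i in range(1,n) if S[i,4]>8])
for n_,cam in(("top",c),("side",t)): print(n_,proj(cam,C(-.012,.187,.150)))
E
```

```text
22.0167 [21.5, 36.7, 68.6, -25.2, 86.7, 28.9] [0.6058, 0.2299, 0.2841] F [1.0, -0.5, 0.9] op 0.353 0.0
[588, 568, 541, 156, 177, 186, 184, 180, 183, 186, 180, 181, 180, 176, 190, 185, 177, 187, 194, 179, 239, 361, 345, 317, 324, 417, 480, 456, 379, 328, 326, 328]
top [([216, 161, 15, 7, 66], array([222.6, 164.8]))]
side [([207, 195, 13, 6, 50], array([213. , 196.8])), ([225, 195, 10, 15, 60], array([228.9, 199.4])), ([200, 203, 11, 20, 97], array([203.7, 210.3])), ([229, 226, 7, 5, 22], array([232. , 228.1]))]
top [217.78989804 164.40044934]
side [231.43972778 228.43541963]
```

The pin stays broken at the front (side (232,228), prediction (231,228)). The handle bar is at top row 144, which puts the lid at about 1.2 rad. Back to the handle.

```bash
python3 - <<'E'
from h import *
c=np.array([.001,-.0014,.0037]); p,R=hold(1.205,18)
t=capture("top")
for th in (1.19,1.2,1.21,1.22): print(th,proj(t,HG+.004*ez+.262*(-np.cos(th)*cx_+np.sin(th)*ez)).round(1))
chain([(np.array([.49,.14,.42]),Rt(0)),(p+c-.09*R[:,2],R),(p+c,R)]); print(p+c-.09*R[:,2],p+c)
E
```

```text
1.19 [300.  146.2]
1.2 [300.1 144.8]
1.21 [300.2 143.5]
1.22 [300.3 142.2]
[-0.495, -0.358, -0.276] [-0.001, 0.62, -0.002]
[-0.503, 0.379, -0.02] [-0.4, 0.0, 0.0]
[0.0, 0.0, 0.3] [0.0, 0.0, 0.0]
[ 0.59536826 -0.01687836  0.42609807] [ 0.62313909 -0.01838238  0.34050299]
```

Emit:
step_arm --pt "-0.5 -0.36 -0.28 0 0.62 0 0.3" --pt "-0.5 -0.36 -0.28 0 0.62 0 0.3" --pt "-0.5 -0.36 -0.28 0 0.62 0 0.3" --pt "-0.5 -0.36 -0.28 0 0.62 0 0.3" --pt "-0.5 -0.36 -0.28 0 0.62 0 0.3" --pt "-0.5 -0.36 -0.28 0 0.62 0 0.3" --pt "-0.5 -0.36 -0.28 0 0.62 0 0.3"

```text
time_s: 22.75
position: [0.4891, 0.1375, 0.4224]
tcp_rot: [[0.059, 0.998, 0.002], [0.998, -0.059, 0.0], [0.001, 0.002, -1.0]]
force: [-0.3, -0.1, 0.3]
opening: 0.352
grasp_force: 0.0
```

Emit:
step_arm --pt "-0.5 0.38 -0.02 -0.4 0 0 0.3" --pt "-0.5 0.38 -0.02 -0.4 0 0 0.3" --pt "-0.5 0.38 -0.02 -0.4 0 0 0.3" --pt "-0.5 0.38 -0.02 -0.4 0 0 0.3" --pt "-0.5 0.38 -0.02 -0.4 0 0 0.3" --pt "-0.5 0.38 -0.02 -0.4 0 0 0.3" --pt "-0.5 0.38 -0.02 -0.4 0 0 0.3"

```text
time_s: 23.33
position: [0.5955, -0.0177, 0.4243]
tcp_rot: [[0.058, 0.951, 0.303], [0.998, -0.055, -0.016], [0.002, 0.304, -0.953]]
force: [0.2, 0.8, -0.3]
opening: 0.353
grasp_force: 0.0
```

```bash
python3 - <<'E'
from h import *
st();c=np.array([.001,-.0014,.0037]); p,R=hold(1.205,18)
chain([(p+c,R)])
t=capture("side"); s=read_state();q=np.array(s["position"]);Rr=np.array(s["tcp_rot"])
b=HG+.004*ez+.262*(-np.cos(1.205)*cx_+np.sin(1.205)*ez)
print("bar side px",proj(t,b),"tips",[proj(t,q+.025*Rr[:,2]+k*.0155*Rr[:,1]).round(1).tolist() for k in(1,-1)])
E
```

```text
23.3333 [-14.0, 12.0, 84.5, 3.7, 66.1, -11.7] [0.5955, -0.0177, 0.4243] F [0.2, 0.8, -0.3] op 0.353 0.0
[0.002, 0.003, 0.294] [-0.007, -0.001, -0.005]
bar side px [238.12097552 125.28072072] tips [[238.2, 95.8], [250.3, 100.5]]
```

Emit:
step_arm --pt "0 0 0.06 0 0 0 0.3" --pt "0 0 0.12 0 0 0 0.3" --pt "0 0 0.18 0 0 0 0.3" --pt "0 0 0.22 0 0 0 0.3"

```text
time_s: 23.72
position: [0.6144, -0.0159, 0.3621]
tcp_rot: [[0.053, 0.951, 0.305], [0.999, -0.051, -0.015], [0.002, 0.305, -0.952]]
force: [-0.1, -0.0, -0.0]
opening: 0.349
grasp_force: 0.0
```

Emit:
step_arm --pt "0 0 0.03 0 0 0 0.3" --pt "0 0 0.06 0 0 0 0.3" --pt "0 0 0.07 0 0 0 0.3" --pt "0 0 0.07 0 0 0 0.3"

```text
time_s: 24.05
position: [0.622, -0.0178, 0.3444]
tcp_rot: [[0.055, 0.95, 0.308], [0.998, -0.052, -0.016], [0.001, 0.308, -0.951]]
force: [0.2, -0.1, -0.4]
opening: 0.353
grasp_force: 0.0
```

Emit:
step_arm --pt "0 0 0 0 0 0 0.7" --pt "0 0 0 0 0 0 0.7" --pt "0 0 0 0 0 0 0.7" --pt "0 0 0 0 0 0 0.7"

```text
time_s: 24.38
position: [0.6216, -0.0184, 0.3458]
tcp_rot: [[0.056, 0.95, 0.309], [0.998, -0.053, -0.017], [0.0, 0.309, -0.951]]
force: [-3.2, 0.4, 0.5]
opening: 0.178
grasp_force: 1.1
```

```bash
python3 - <<'E'
from h import *
s=st();print(np.round(s["tcp_rot"],3).tolist());c=np.array([.001,-.0014,.0037]); p,R=hold(1.205,18)
chain([(p+c,R)])
a0=np.degrees(1.205)
arc([(a0-2*k,18+.6*k) for k in range(1,9)],(p+c,R),c)
im=capture("top")["image"];print([int(v) for v in im[118:155,285].sum(1)])
E
```

```text
24.3833 [-13.4, 17.9, 88.7, 3.8, 55.7, -11.9] [0.6216, -0.0184, 0.3458] F [-3.2, 0.4, 0.5] op 0.178 1.1244786903262138
[[0.056, 0.95, 0.309], [0.998, -0.053, -0.017], [0.0, 0.309, -0.951]]
[0.0, -0.001, 0.018] [0.0, 0.0, -0.002]
67.0414143132642 [0.0, -0.031, 0.002] [-0.013, -0.0, -0.0]
65.0414143132642 [0.0, -0.061, 0.004] [-0.027, -0.0, 0.0]
63.0414143132642 [0.0, -0.092, 0.008] [-0.04, -0.0, -0.0]
61.0414143132642 [0.0, -0.122, 0.013] [-0.053, -0.0, -0.0]
59.0414143132642 [0.0, -0.152, 0.019] [-0.067, -0.0, 0.0]
57.0414143132642 [0.0, -0.182, 0.026] [-0.08, -0.0, -0.0]
55.0414143132642 [-0.0, -0.212, 0.034] [-0.093, 0.0, -0.0]
53.0414143132642 [-0.0, -0.241, 0.043] [-0.107, -0.0, -0.0]
[516, 359, 166, 165, 321, 178, 148, 155, 137, 139, 147, 148, 153, 156, 135, 145, 146, 131, 132, 153, 170, 173, 186, 190, 196, 201, 211, 216, 214, 219, 220, 232, 227, 234, 240, 241, 254]
```

Emit:
step_arm --pt "0 -0.031 0.007 -0.013 0 0 0.7" --pt "0 -0.061 0.014 -0.027 0 0 0.7" --pt "0 -0.092 0.022 -0.04 0 0 0.7" --pt "0 -0.122 0.03 -0.053 0 0 0.7" --pt "0 -0.152 0.037 -0.067 0 0 0.7" --pt "0 -0.182 0.044 -0.08 0 0 0.7" --pt "0 -0.212 0.052 -0.093 0 0 0.7" --pt "0 -0.241 0.061 -0.107 0 0 0.7"

```text
time_s: 25.1
position: [0.5602, -0.0154, 0.3066]
tcp_rot: [[0.056, 0.918, 0.392], [0.998, -0.052, -0.023], [-0.0, 0.393, -0.92]]
force: [-0.5, -0.8, 0.2]
opening: 0.149
grasp_force: 0.2
```

```bash
python3 - <<'E'
from h import *
s=st();print(np.round(s["tcp_rot"],3).tolist());c=np.array([.001,-.0014,.0037]); p,R=hold(np.radians(53),22.8)
chain([(p+c,R)])
arc([(53-2*k,22.8+.4*k) for k in range(1,9)],(p+c,R),c)
t=capture("top");im=t["image"];print([int(v) for v in im[140:200,285].sum(1)])
print([(a,proj(t,hold(np.radians(a),0,0)[0]).round(1).tolist()) for a in (50,53,55,58)])
E
```

```text
25.1 [-15.4, 13.8, 103.4, 7.3, 40.3, -16.9] [0.5602, -0.0154, 0.3066] F [-0.5, -0.8, 0.2] op 0.149 0.21477741189301014
[[0.056, 0.918, 0.392], [0.998, -0.052, -0.023], [-0.0, 0.393, -0.92]]
[0.002, -0.007, -0.0] [0.007, 0.002, -0.003]
51 [0.0, -0.03, 0.008] [-0.009, -0.0, 0.0]
49 [0.0, -0.059, 0.016] [-0.018, 0.0, 0.0]
47 [-0.0, -0.088, 0.026] [-0.027, 0.0, 0.0]
45 [0.0, -0.117, 0.036] [-0.036, -0.0, 0.0]
43 [-0.0, -0.145, 0.048] [-0.044, -0.0, 0.0]
41 [-0.0, -0.173, 0.06] [-0.053, 0.0, 0.0]
39 [-0.0, -0.201, 0.074] [-0.062, -0.0, 0.0]
37 [-0.0, -0.228, 0.088] [-0.071, -0.0, 0.0]
[132, 118, 114, 144, 129, 127, 116, 121, 140, 115, 126, 126, 140, 237, 250, 250, 239, 258, 241, 259, 255, 256, 259, 261, 349, 104, 124, 136, 119, 132, 125, 113, 126, 106, 102, 135, 107, 110, 116, 139, 191, 148, 116, 71, 49, 47, 73, 59, 148, 322, 393, 168, 73, 106, 101, 106, 77, 141, 132, 116]
[(50, [297.2, 183.0]), (53, [297.6, 177.3]), (55, [297.9, 173.3]), (58, [298.4, 167.1])]
```

Emit:
step_arm --pt "0 -0.03 0.008 -0.009 0 0 0.7" --pt "0 -0.059 0.016 -0.018 0 0 0.7" --pt "0 -0.088 0.026 -0.027 0 0 0.7" --pt "0 -0.117 0.036 -0.036 0 0 0.7" --pt "0 -0.145 0.048 -0.044 0 0 0.7" --pt "0 -0.173 0.06 -0.053 0 0 0.7" --pt "0 -0.201 0.074 -0.062 0 0 0.7" --pt "0 -0.228 0.088 -0.071 0 0 0.7"

```text
time_s: 25.82
position: [0.5074, -0.0124, 0.2552]
tcp_rot: [[0.056, 0.896, 0.441], [0.998, -0.05, -0.025], [-0.0, 0.442, -0.897]]
force: [0.3, 0.8, -1.1]
opening: 0.15
grasp_force: 0.1
```

Emit:
step_arm --pt "0 0 0 0 0 0 0.75" --pt "0 0 0 0 0 0 0.8" --pt "0 0 0 0 0 0 1" --pt "0 0 0 0 0 0 1" --pt "0 0 0 0 0 0 1"

```text
time_s: 26.23
position: [0.5048, -0.0116, 0.2538]
tcp_rot: [[0.055, 0.899, 0.434], [0.999, -0.05, -0.023], [0.001, 0.434, -0.901]]
force: [-6.9, -1.2, 0.1]
opening: 0.105
grasp_force: 30.0
```

```bash
python3 - <<'E'
from h import *
s=st();print(np.round(s["tcp_rot"],3).tolist());c=np.array([.001,-.0014,.0037]); p,R=hold(np.radians(37),26)
chain([(p+c,R)])
arc([(37-2.5*k,26-k*.7) for k in range(1,9)],(p+c,R),c)
t=capture("top");im=t["image"]
for x in (274,278,310,314): print(x,[int(v) for v in im[185:225,x].sum(1)])
print([(a,proj(t,hold(np.radians(a),0,0)[0]).round(1).tolist()) for a in (30,34,37,40)])
E
```

```text
26.2333 [-17.6, 13.7, 116.2, 14.6, 25.8, -26.3] [0.5048, -0.0116, 0.2538] F [-6.9, -1.2, 0.1] op 0.105 29.998153746128082
[[0.055, 0.899, 0.434], [0.999, -0.05, -0.023], [0.001, 0.434, -0.901]]
[-0.001, 0.005, -0.002] [-0.006, -0.001, -0.001]
34.5 [-0.0, -0.034, 0.018] [0.016, 0.0, -0.0]
32.0 [-0.0, -0.066, 0.037] [0.031, -0.0, -0.0]
29.5 [0.0, -0.098, 0.057] [0.047, -0.0, -0.0]
27.0 [0.0, -0.129, 0.079] [0.062, -0.0, 0.0]
24.5 [0.0, -0.159, 0.102] [0.078, -0.0, -0.0]
22.0 [-0.0, -0.188, 0.126] [0.093, -0.0, -0.0]
19.5 [0.0, -0.216, 0.152] [0.109, -0.0, -0.0]
17.0 [-0.0, -0.243, 0.179] [0.124, -0.0, -0.0]
274 [262, 365, 348, 362, 357, 340, 342, 340, 336, 331, 320, 304, 313, 312, 280, 315, 407, 453, 424, 321, 344, 342, 329, 343, 247, 337, 274, 128, 494, 570, 564, 566, 545, 550, 552, 560, 576, 571, 564, 583]
278 [268, 328, 302, 287, 340, 333, 323, 329, 334, 339, 342, 312, 292, 292, 284, 241, 260, 295, 301, 251, 186, 180, 192, 140, 136, 148, 134, 86, 340, 564, 542, 552, 596, 71, 119, 186, 59, 81, 96, 39]
310 [103, 103, 113, 111, 109, 116, 102, 117, 110, 117, 110, 112, 113, 110, 106, 111, 131, 103, 95, 109, 119, 89, 114, 113, 121, 122, 115, 121, 97, 107, 112, 190, 198, 203, 206, 198, 252, 238, 243, 17]
314 [105, 110, 112, 115, 114, 119, 78, 213, 212, 205, 196, 191, 191, 185, 198, 177, 276, 114, 116, 105, 91, 112, 113, 107, 117, 101, 112, 122, 96, 114, 101, 418, 555, 575, 585, 454, 112, 180, 143, 113]
[(30, [294.8, 213.6]), (34, [295.2, 208.7]), (37, [295.5, 204.6]), (40, [295.9, 200.2])]
```

Emit:
step_arm --pt "0 -0.034 0.018 0.016 0 0 1" --pt "0 -0.066 0.037 0.031 0 0 1" --pt "0 -0.098 0.057 0.047 0 0 1" --pt "0 -0.129 0.079 0.062 0 0 1" --pt "0 -0.159 0.102 0.078 0 0 1" --pt "0 -0.188 0.126 0.093 0 0 1" --pt "0 -0.216 0.152 0.109 0 0 1" --pt "0 -0.243 0.179 0.124 0 0 1"

```text
time_s: 26.95
position: [0.4645, -0.0093, 0.1741]
tcp_rot: [[0.055, 0.936, 0.348], [0.998, -0.052, -0.018], [0.001, 0.349, -0.937]]
force: [-2.0, 2.9, 0.3]
opening: 0.1
grasp_force: 30.0
```

```bash
python3 - <<'E'
from h import *
s=st();print(np.round(s["tcp_rot"],3).tolist());c=np.array([.001,-.0014,.0037]); p,R=hold(np.radians(17),20.4)
chain([(p+c,R)])
p0=np.array(s["position"]);R0=np.array(s["tcp_rot"])
arc([(a,t) for a,t in zip((15,13,11,9,7,5,3.5,2,1,0),(19.5,18.5,17.5,16.5,16,15.5,15,15,15,15))],(p+c,R),c)
E
```

```text
26.95 [-18.3, 21.4, 123.0, 18.6, 16.7, -32.0] [0.4645, -0.0093, 0.1741] F [-2.0, 2.9, 0.3] op 0.1 29.99721586704254
[[0.055, 0.936, 0.348], [0.998, -0.052, -0.018], [0.001, 0.349, -0.937]]
[-0.002, -0.002, -0.003] [0.0, -0.001, -0.002]
15 [0.0, -0.018, 0.024] [0.02, -0.0, -0.0]
13 [0.0, -0.035, 0.049] [0.042, 0.0, 0.0]
11 [0.0, -0.052, 0.075] [0.064, 0.0, -0.0]
9 [0.0, -0.067, 0.101] [0.087, 0.0, 0.0]
7 [0.0, -0.082, 0.127] [0.098, 0.0, -0.0]
5 [0.0, -0.096, 0.154] [0.109, 0.0, -0.0]
3.5 [-0.0, -0.105, 0.175] [0.12, 0.0, 0.0]
2 [-0.0, -0.115, 0.196] [0.12, 0.0, 0.0]
1 [0.0, -0.121, 0.21] [0.12, 0.0, 0.0]
0 [-0.0, -0.126, 0.224] [0.12, 0.0, 0.0]
```

Emit:
step_arm --pt "0 -0.018 0.024 0.02 0 0 1" --pt "0 -0.035 0.049 0.042 0 0 1" --pt "0 -0.052 0.075 0.064 0 0 1" --pt "0 -0.067 0.101 0.087 0 0 1" --pt "0 -0.082 0.127 0.098 0 0 1" --pt "0 -0.096 0.154 0.109 0 0 1" --pt "0 -0.105 0.175 0.12 0 0 1" --pt "0 -0.115 0.196 0.12 0 0 1"

```text
time_s: 27.62
position: [0.4529, -0.0086, 0.1062]
tcp_rot: [[0.055, 0.965, 0.258], [0.998, -0.054, -0.013], [0.001, 0.258, -0.966]]
force: [-2.9, 4.6, -0.1]
opening: 0.102
grasp_force: 30.0
```

```bash
python3 - <<'E'
from h import *
s=st();print(np.round(s["tcp_rot"],3).tolist());c=np.array([.001,-.0014,.0037]); p,R=hold(0,15)
chain([(p+c,R)])
E
```

```text
27.6167 [-17.7, 30.6, 124.0, 19.3, 11.5, -33.0] [0.4529, -0.0086, 0.1062] F [-2.9, 4.6, -0.1] op 0.102 29.992820842307992
[[0.055, 0.965, 0.258], [0.998, -0.054, -0.013], [0.001, 0.258, -0.966]]
[-0.002, -0.011, 0.024] [-0.001, -0.001, -0.002]
```

Final millimetres, watching for the upward reaction when the lid meets the rim.

Emit:
step_arm --pt "0 -0.003 0.006 0 0 0 1" --pt "0 -0.006 0.013 0 0 0 1" --pt "0 -0.009 0.02 0 0 0 1" --pt "0 -0.01 0.024 0 0 0 1" --pt "0 -0.01 0.024 0 0 0 1"

```text
time_s: 28.03
position: [0.4526, -0.0087, 0.0988]
tcp_rot: [[0.056, 0.964, 0.259], [0.998, -0.054, -0.013], [0.001, 0.259, -0.966]]
force: [-1.1, 5.4, -4.5]
opening: 0.1
grasp_force: 30.0
```

Emit:
step_arm --pt "0 -0.001 0.003 0 0 0 1" --pt "0 -0.002 0.006 0 0 0 1" --pt "0 -0.002 0.006 0 0 0 1"

```text
time_s: 28.28
position: [0.4526, -0.0087, 0.0971]
tcp_rot: [[0.055, 0.964, 0.259], [0.998, -0.054, -0.014], [0.001, 0.26, -0.966]]
force: [-1.2, 4.9, -2.8]
opening: 0.101
grasp_force: 30.0
```

Emit:
step_arm --pt "0 -0.001 0.003 0 0 0 1" --pt "0 -0.002 0.006 0 0 0 1" --pt "0 -0.002 0.006 0 0 0 1"

```text
time_s: 28.53
position: [0.4525, -0.0087, 0.0952]
tcp_rot: [[0.055, 0.964, 0.26], [0.998, -0.054, -0.014], [0.001, 0.26, -0.966]]
force: [-1.1, 6.1, -1.9]
opening: 0.102
grasp_force: 30.1
```

Emit:
step_arm --pt "0 -0.001 0.003 0 0 0 1" --pt "0 -0.002 0.006 0 0 0 1" --pt "0 -0.002 0.006 0 0 0 1"

```text
time_s: 28.78
position: [0.4526, -0.0087, 0.0946]
tcp_rot: [[0.055, 0.964, 0.262], [0.998, -0.054, -0.014], [0.0, 0.262, -0.965]]
force: [-5.1, 6.1, 11.6]
opening: 0.101
grasp_force: 30.3
```

The lid is on the rim with an 11.6 N reaction. I'll release, back off, and check.

Emit:
step_arm --pt "0 0 0 0 0 0 0.45" --pt "0 0 0 0 0 0 0.45" --pt "0 0 0 0 0 0 0.45" --pt "0 0 0 0 0 0 0.45"

```text
time_s: 29.12
position: [0.4534, -0.0098, 0.0939]
tcp_rot: [[0.056, 0.963, 0.262], [0.998, -0.054, -0.016], [-0.001, 0.263, -0.965]]
force: [-0.5, -0.5, 0.2]
opening: 0.258
grasp_force: 0.0
```

Emit:
step_arm --pt "0 0 -0.05 0 0 0 0.45" --pt "0 0 -0.15 0 0 0 0.45" --pt "0 0 -0.28 0 0 0 0.45" --pt "0 -0.05 -0.4 0 0 0 0.45" --pt "0 -0.1 -0.5 0 0 0 0.45" --pt "0 -0.1 -0.5 0 0 0 0.45"

```text
time_s: 29.62
position: [0.382, -0.0048, 0.2342]
tcp_rot: [[0.056, 0.963, 0.265], [0.998, -0.053, -0.017], [-0.002, 0.266, -0.964]]
force: [0.1, 0.3, 0.9]
opening: 0.278
grasp_force: 0.0
```

```bash
python3 - <<'E'
from h import *
st();a=dict(np.load("side0.npz"))["image"].astype(int);b=capture("side")["image"].astype(int)
d=abs(a-b).sum(2); r=d[180:275,190:312]; print("side diff over case",r.mean(),(r>90).sum())
m=(r>90).astype(np.uint8);n,_,S,ce=cv2.connectedComponentsWithStats(m);print([(S[i].tolist()) for i in range(1,n) if S[i,4]>4])
# best vertical shift of lid left-front edge
A=a[180:275,190:300].astype(np.float32).mean(2);B=b[180:275,190:300].astype(np.float32).mean(2)
print("shift",cv2.phaseCorrelate(A,B,cv2.createHanningWindow(A.shape[::-1],cv2.CV_32F)))
E
```

```text
29.6167 [-21.2, 7.9, 125.5, 8.7, 32.2, -24.8] [0.382, -0.0048, 0.2342] F [0.1, 0.3, 0.9] op 0.278 0.0
side diff over case 9.03304572907679 98
[[106, 3, 16, 9, 98]]
shift ((0.004093366222605255, -0.010565133806068161), 1.026720020837254)
```

The case looks the same as in the first picture: zero image shift, and the only difference is the place where the amplifier used to lie. The lid is shut.

```bash
python3 -c "
from rig import *
print(hand_in())"
```

```text
the job is handed in; nothing more can be done
None
```

I handed the job in at about 30 s: the amplifier is in the right-hand bay and the lid is shut and released. The interface returned no verdict, so I have only my own checks from camera and force readings.

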